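# Scrub the case tumbler's drum with a bottle brush

### The job

The six-sided tumbler drum was put away lying on its two rubber rest rails, and grime has dried onto the rubber wear pad inside the wall that carries them. Take the bottle brush from its pot, put it down through the drum's narrow mouth and lean it until you feel the bristles press on that pad (how far the pad is worn you cannot know beforehand). Keep them pressed, but lightly, at about 3 to 4 newtons so that the bristles scrub and are not crushed, while you scrub the pad up and down at least three full times, from just above the floor right up to under the shoulder. Then stand the brush back in its pot, bristles down; leave the drum standing where it is and the lid and pliers undisturbed.

Things in the scene. Friction and masses are not known exactly. Their poses are not given: they have to be found in the camera images.
- drum: Tumbler drum, grey sheet metal lined with rubber: a regular six-sided can standing loose and upright, about 2.5 kg. 128 mm across flats outside, 116 mm inside; floor 8 mm, underside of the shoulder 118 mm, lip of the aluminium neck 134 mm above its underside; round mouth 54 mm wide. Origin: centre of the underside; z up; +x points from the axis to the wall with rest rails and wear pad.
- mouth (a point): Centre of the drum's mouth, at the height of the lip (134 mm above the drum's underside).
- brush: Bottle brush, 222 mm long, 0.1 kg, standing bristles down in the pot, leaning on its rim by about 23 degrees. Round wooden handle 20 mm thick, 148 to 210 mm from the tip; stem of twisted wire 6 mm thick; dark round bristle head 32 mm thick, 40 mm long, slightly springy. Origin: at the tip (brush straight); z along the brush from tip to handle.
- brush_head: The bristle head; its origin is where the wire enters the bristles, 40 mm from the tip; z as the brush.
- brush_tip (a point): Tip of the brush: centre of the lower end of the bristle head.
- brush_grip (a point): Point on the axis of the handle where it is best gripped, 185 mm from the tip.
- pot: White stoneware brush pot, round, 102 mm tall, 67 mm wide at the rim, 54 mm wide inside, inner floor 6 mm above its underside, 0.65 kg, standing loose. Origin: centre of the underside, z up.
- drum_lid: The drum's black screw lid, a disc 72 mm wide and 29 mm tall with a bar grip, lying on the table; not needed. Origin: centre of the underside.
- pliers: Small pliers with yellow grips, 125 mm long, lying on the table; not needed. Origin: at its middle on the table.
- rest_rails (a point): Middle of the outer face of the drum's rest wall, 64 mm from the axis, 60 mm up, between two black rubber rails (12 mm wide, 104 mm tall, standing out 12 mm, 44 mm apart; no other wall has rails). Inside this wall, 46 mm wide, from 10 to 116 mm up, is the wear pad: its face stands 2 to 18 mm off the wall's inner face, as worn; how far is not known and must be felt.
Mind the look-alikes: they are no part of the job. What is shaped like the brush but red is not meant.

How it is judged:
By the outcome, as a careful person would: the job done as asked, in the order asked, and still so for the second after the job is handed in, with the robot touching nothing.
It also fails if it takes over 72 s, if anything falls off the work surface, if the arm or the gripper's body presses on something with over 40 N, if the wrist force passes 120 N, or if a joint passes its speed limit or range.

### The arm

A 6-joint arm with a two-finger parallel gripper is mounted at the origin on a cart in front of the work surface, level with it; the furniture and walls round the work are solid. World frame = base frame: x ahead of the robot, y to its left, z up, the work surface at z = 0. Lengths are in m, angles in rad, forces in N, time in s.
With the tool pointing down it reaches from about 0.25 to 0.725 m from the base axis. Payload 4 kg.
Tool frame: the origin (TCP) lies on the centre line of the jaws, within the pads' length; the fingertips stand tip_reach ahead of it and the grasp point (between the pads) lies 5 mm behind it (tip_reach is the distance from the TCP to the fingertips, in m); z points along the fingers, y is the direction in which the jaws open and shut (so a half turn about z gives the same grasp; the last joint's range is limited). The gripper opens to 85 mm and grips with 20 to 120 N. Pads are 22 mm wide; open, the fingers measure 114 mm over their backs; the gripper's body (76 mm by 85 mm) begins 54 mm behind the grasp point. The pads swing forward as they close: fully open they stand 13 mm farther back than shut.
Start: joints at [-1.228, 0.241, 0.005, 1.335, 0, 1.571], TCP at [0.168, -0.471, 0.245] pointing down, gripper open.
Joint ranges: [-2.72, 2.72], [-1.05, 1.87], [-1.09, 1.28], [-1.99, 2.15], [-1.42, 1.44], [-3.14, 3.14]. Speed limits (rad/s): [2.79, 2.79, 3.14, 3.14, 3.14, 3.14].

### API

Orientations are given as a unit quaternion [x, y, z, w].
In Python, from workcell import * gives the robot as it stands.
- The arm moves only by the tool arm_command, never from a script. Its arguments are lists of equal length, an entry for each row: "translation": the shift along the tool's x, y, z in cm, a list of three; "turn": the turn about the tool's z in rad; "hand": the closure, from 0 (fully open) to 1 (shut). In form: {"translation": [[x, y, z], ...], "turn": [turn, ...], "hand": [hand, ...]}. A call has 1 to 5 rows; each row is the pose to reach, as a shift and turn from the pose commanded when the call began, along the tool's axes at that moment; what a row does not reach only later rows make up. A row lasts 1/12 s, in which the tool goes at most 41.7 mm and 7.16 degrees, less where a joint would pass 70% of its speed; a pose out of reach is approached as far as the arm can. A call with a gripper value outside its range is refused whole. The fingers move at their own pace and stop on an object; the grip force is fixed at half the most. Time passes only in rows, so rows that repeat a pose let the fingers close. It gives the time, the measured TCP pose, the force and the opening at its end, in the units of the state.
- get_obs(): the state, without advancing time (a new reading comes with each control period).
- camera(name): name is "scene" or "top" or "wrist"; returns (picture, depth): 384x512x3 uint8, red, green, blue; 384x512 float32, m along the optical axis (not along the pixel's ray), 0 where there is no reading.
- camera_info(name): a dict with "mtx" (3x3 intrinsics, pixels), "dist_coeffs" ([k1, k2, p1, p2, k3] as OpenCV has them; the pictures are not rectified), "world_to_cam" (4x4, takes a point from world to camera coordinates). Camera axes: x right, y down, z forward; pixel columns grow to the right and rows downward; lengths in m; the calibration is good to about 2 mm. A picture is of the moment at which its call begins: read the wrist's pose just before it. camera_info takes no time and is no camera call; for the wrist camera it gives the pose at the moment of the call.
- job_done(): hands the job in, once; it reports no verdict.
Trained networks look in the newest picture that a camera, given by its name, has taken for a name from the list of things; names that differ only in an ending like _2 or _b are one class to them, and where a whole thing is asked for, a point or a joint stands for the part that bears it (a point fixed in the world has none). Each returns a list of dicts, best first, with "conf" (0 to 1); they miss things now and then, are a little off and sometimes report something else, mostly with a low value. They report only what shows in the picture. A call takes as long as a camera call. They do not tell look-alikes from the thing itself.
- search_frame(camera, name): "location" ([row, column] in pixels, amid what is visible of it).
- spot_point(camera, name): "location" ([row, column] in pixels: a listed point, or the origin of a listed thing).
The state is a dict: "clock": time; "joint_pos": joint angles; "joint_vel": joint speeds; "tau": joint torques, N m; "eef_pos": TCP position; "tool_rot": TCP orientation; "ft_force": force on the tool from outside, world axes, zero at the start; "ft_torque": the same for the moment, N m; "grip_width": finger opening in m.
Only numpy, scipy, OpenCV 4.12 (cv2) and the standard library are available. Lean on these libraries where they do the work, as an engineer would, in place of code of your own. Each camera call takes 0.05 s, during which the arm holds its last target. There are 200 camera calls.

## Working session

There is one attempt and no reset: what is moved stays moved. The work goes in short steps, Python scripts to look and compute and a tool call to move; the robot and the scene stay as the last step left them, time stands still between calls to the robot, and variables do not carry over. Pictures are saved under pics/ and viewed, about 8 in all and at most 12, crops included, and the job is handed in when it is done.

Besides the shell and the picture viewer there is one more tool, called after "Emit:" by a JSON object that holds its "name" and its "arguments". arm_command: Moves the arm, as the interface text tells. Its arguments: {"type":"object","properties":{"translation":{"type":"array","items":{"type":"array","items":{"type":"number"}}},"turn":{"type":"array","items":{"type":"number"}},"hand":{"type":"array","items":{"type":"number"}}},"required":["translation","turn","hand"]}

```bash
ls; mkdir -p pics; cat > h.py <<'E'
from workcell import *
import numpy as np, cv2
from scipy.spatial.transform import Rotation as R
def snap(n,fn=None):
    inf=camera_info(n); p,d=camera(n)
    if fn: cv2.imwrite('pics/'+fn,p[:,:,::-1])
    return p,d,inf
def world(inf,d,rc,depth=None,z=None):
    r,c=rc; u=cv2.undistortPoints(np.array([[[c,r]]],float),np.array(inf['mtx']),np.array(inf['dist_coeffs']))[0,0]
    T=np.linalg.inv(np.array(inf['world_to_cam']))
    ray=np.array([u[0],u[1],1.])
    if z is not None:
        o=T[:3,3]; v=T[:3,:3]@ray; return o+v*(z-o[2])/v[2]
    if depth is None:
        r,c=int(r),int(c); w=d[max(r-1,0):r+2,max(c-1,0):c+2]; w=w[w>0]; depth=np.median(w) if len(w) else np.nan
    return (T@np.append(ray*depth,1))[:3]
def proj(inf,P):
    W=np.array(inf['world_to_cam']); p,_=cv2.projectPoints(np.atleast_2d(P).astype(float),cv2.Rodrigues(W[:3,:3])[0],W[:3,3],np.array(inf['mtx']),np.array(inf['dist_coeffs'])); return p[:,0,::-1]
E
python3 - <<'E'
from h import *
o=get_obs(); print({k:np.round(v,3) for k,v in o.items()})
ims=[]
for n in ['scene','top']:
    p,d,i=snap(n,n+'0.png'); ims.append(p)
    for t in ['drum','mouth','brush','brush_grip','brush_tip','pot','drum_lid','pliers','rest_rails']:
        for f in (search_frame,spot_point):
            if f is search_frame and t in('mouth','brush_tip'):continue
            r=f(n,t)[:3]
            print(n,f.__name__[:3],t,[(round(x['conf'],2),np.round(x['location']).tolist(),np.round(world(i,d,x['location']),3).tolist()) for x in r])
E
```

```text
pics
{'clock': np.float64(0.0), 'joint_pos': array([-1.228,  0.241,  0.004,  1.335,  0.   ,  1.571]), 'joint_vel': array([-0.001,  0.001,  0.001, -0.001,  0.001, -0.   ]), 'tau': array([-2.0000e-03, -3.7232e+01,  2.5241e+01,  1.7000e-02, -0.0000e+00,
       -0.0000e+00]), 'eef_pos': array([ 0.168, -0.47 ,  0.244]), 'tool_rot': array([ 0.985,  0.171, -0.   , -0.001]), 'ft_force': array([ 0.117,  0.78 , -0.128]), 'ft_torque': array([-0.022,  0.025,  0.027]), 'grip_width': np.float64(0.085)}
scene cal drum [(0.74, [250.0, 194.0], [0.523, 0.204, 0.12])]
scene cal drum [(0.82, [267.0, 195.0], [0.522, 0.206, 0.067])]
scene cal mouth [(0.68, [266.0, 182.0], [0.557, 0.209, 0.056]), (0.64, [225.0, 191.0], [0.599, 0.1, 0.082])]
scene cal brush [(0.81, [182.0, 298.0], [0.459, -0.281, 0.014]), (0.74, [146.0, 263.0], [0.531, -0.177, 0.179])]
scene cal brush [(0.57, [185.0, 348.0], [0.321, -0.357, -0.002]), (0.5, [266.0, 195.0], [0.523, 0.205, 0.068])]
scene cal brush_grip [(0.81, [148.0, 263.0], [0.531, -0.175, 0.174]), (0.65, [180.0, 298.0], [0.46, -0.288, 0.018])]
scene cal brush_grip [(0.79, [
[... 1189 characters left out ...]
, 0.019])]
top cal brush_grip [(0.63, [169.0, 318.0], [0.532, -0.177, 0.18])]
top cal brush_tip [(0.59, [161.0, 299.0], [0.579, -0.139, 0.03]), (0.58, [246.0, 358.0], [0.325, -0.316, 0.02])]
top cal pot [(0.91, [156.0, 309.0], [0.595, -0.171, 0.01])]
top cal pot [(0.88, [164.0, 302.0], [0.568, -0.147, 0.038])]
top cal drum_lid []
top cal drum_lid [(0.92, [152.0, 250.0], [0.607, 0.008, 0.016]), (0.64, [167.0, 206.0], [0.561, 0.141, 0.011])]
top cal pliers [(0.56, [196.0, 250.0], [0.473, 0.006, 0.011])]
top cal pliers [(0.66, [193.0, 250.0], [0.483, 0.006, 0.003])]
top cal rest_rails [(0.57, [163.0, 200.0], [0.576, 0.161, 0.008])]
top cal rest_rails [(0.6, [163.0, 180.0], [0.557, 0.2, 0.123])]
```

```bash
python3 - <<'E'
import cv2,numpy as np
a=cv2.imread('pics/scene0.png');b=cv2.imread('pics/top0.png')
c=cv2.resize(a[110:330,130:390],(520,440)); d=cv2.resize(b[90:290,140:400],(780,600),interpolation=3)
cv2.imwrite('pics/a.png',cv2.resize(a[100:330,110:390],(800,657))[:600]);cv2.imwrite('pics/b.png',d)
E
```

```text
(no output)
```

View pics/a.png

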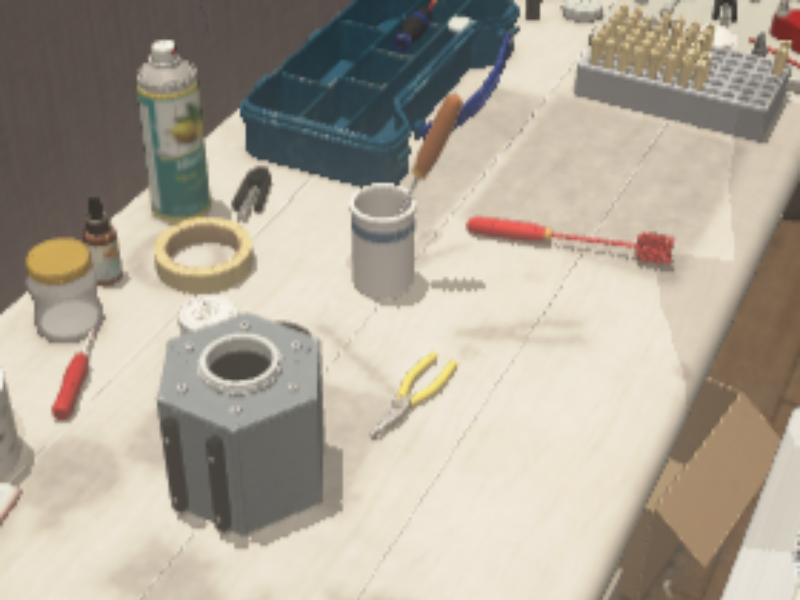

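View pics/b.png

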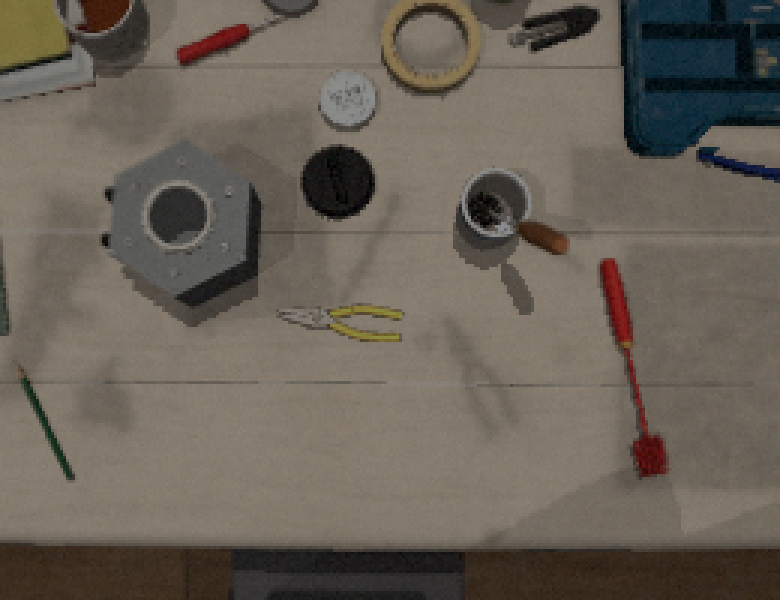

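Candidates for the brush: the brown-handled one in the pot (top picture about 168,318; scene 148,263) and the red one on the table (top 205,349), which is the look-alike. The short red screwdriver-like tool is another. I choose the brown one. The rails are on the drum's left (+y) wall. Next I'll measure the geometry from depth.

```bash
cat >> h.py <<'E'
def cloud(inf,d):
    rr,cc=np.mgrid[:384,:512]; u=cv2.undistortPoints(np.stack([cc,rr],-1).reshape(-1,1,2).astype(float),np.array(inf['mtx']),np.array(inf['dist_coeffs']))[:,0]
    P=np.c_[u,np.ones(len(u))]*d.reshape(-1,1); T=np.linalg.inv(np.array(inf['world_to_cam'])); return (P@T[:3,:3].T+T[:3,3]).reshape(384,512,3)
def near(W,c,r): return np.hypot(W[...,0]-c[0],W[...,1]-c[1])<r
def circ(Q):
    A=np.c_[2*Q[:,:2],np.ones(len(Q))]; s=np.linalg.lstsq(A,(Q[:,:2]**2).sum(1),rcond=None)[0]; return s[:2],np.sqrt(s[2]+s[0]**2+s[1]**2)
E
python3 - <<'E'
from h import *
ims=[]
for n in ['scene','top']:
    p,d,i=snap(n); W=cloud(i,d); hsv=cv2.cvtColor(p,cv2.COLOR_RGB2HSV); ok=d>0
    z=W[...,2]
    m=ok&near(W,(.53,-.18),.1)&(z>.115)&(hsv[...,1]>90)&(hsv[...,0]<22)
    Q=W[m]; c=np.median(Q,0); Q=Q[np.linalg.norm(Q-c,axis=1)<.06]; c=Q.mean(0); v=np.linalg.svd(Q-c)[2][0]; v*=np.sign(v[2])
    print(n,'handle n',len(Q),'c',c.round(4),'v',v.round(3),'tilt',np.degrees(np.arccos(v[2])).round(1),'az',np.degrees(np.arctan2(v[1],v[0])).round(1),'zrange',Q[:,2].min().round(3),Q[:,2].max().round(3),'ext',np.ptp((Q-c)@v).round(3))
    cam=np.linalg.inv(np.array(i['world_to_cam']))[:3,3]; w=cam-c; w/=np.linalg.norm(w); w-=v*(w@v); w/=np.linalg.norm(w)
    print('   axis centre ~',(c-w*.008).round(4))
    # pot rim
    m=ok&near(W,(.585,-.14),.07)&(z>.095)&(z<.108)&(hsv[...,1]<60); 
    if m.sum()>8: print('  pot rim',m.sum(),circ(W[m]),W[m][:,2].mean())
    # drum
    m=ok&near(W,(.57,.15),.1)&(z>.112)&(z<.145); 
    h=np.histogram(W[m][:,2],bins=np.arange(.112,.146,.003)); print('  drum z',h[0])
    S=W[m&(z<.130)]; hull=cv2.convexHull((S[:,:2]*1e4).astype(np.float32))[:,0]/1e4
    from scipy.optimize import minimize
    L=W[m&(z>.1305)]
    if len(L)>8: print('  lip',len(L),circ(L),L[:,2].mean())
    # hexagon: support function across angles
    best=[]
    for a in np.radians(np.arange(0,60,1)):
        t=a+np.arange(3)*np.pi/3; nrm=np.c_[np.cos(t),np.sin(t)]; pr=S[:,:2]@nrm.T
        hi=np.percentile(pr,99.5,axis=0); lo=np.percentile(pr,.5,axis=0); cc=np.linalg.lstsq(nrm,(hi+lo)/2,rcond=None)[0]
        best.append(((hi-lo).sum(),np.degrees(a),cc,hi-lo))
    best.sort(key=lambda b:b[0]); print('  hex',[ (b[1],b[2].round(4),b[3].round(4)) for b in best[:2]])
E
```

```text
scene handle n 182 c [ 0.5334 -0.178   0.176 ] v [-0.303 -0.244  0.921] tilt 22.9 az -141.2 zrange 0.13 0.216 ext 0.092
   axis centre ~ [ 0.5354 -0.1856  0.1746]
  pot rim 142 (array([ 0.5782606 , -0.14907586]), np.float64(0.030805165818916555)) 0.09991078340675316
  drum z [ 64  66 192 889 287  69  99  84   2   0   0]
  lip 174 (array([0.5596159 , 0.14588121]), np.float64(0.030172036719691396)) 0.13301075821088756
  hex [(np.float64(27.0), array([0.5597, 0.1473]), array([0.1268, 0.1337, 0.1294])), (np.float64(26.0), array([0.5596, 0.1471]), array([0.127 , 0.1335, 0.1296]))]
top handle n 112 c [ 0.5314 -0.1824  0.1885] v [-0.335 -0.304  0.892] tilt 26.9 az -137.8 zrange 0.139 0.218 ext 0.086
   axis centre ~ [ 0.5289 -0.1892  0.1852]
  pot rim 128 (array([ 0.57780563, -0.15024265]), np.float64(0.030449269124932253)) 0.10038701781156395
  drum z [ 16  63 414 617 241  51  74  56   9   0   0]
  lip 123 (array([0.55927621, 0.14559591]), np.float64(0.030147909423630288)) 0.13324205821633625
  hex [(np.float64(28.0), array([0.5594, 0.1451]), array([0.1281, 0.1267, 0.1269])), (np.float64(27.0), array([0.5592, 0.1452]), array([0.1279, 0.1272, 0.1271]))]
```

```bash
cat >> h.py <<'E'
def go(p,az=None):
    o=get_obs(); M=R.from_quat(o['tool_rot']).as_matrix(); t=M.T@(np.array(p)-o['eef_pos'])*100
    a=np.degrees(np.arctan2(M[1,0],M[0,0])); s='' if az is None else ' turn %.3f'%np.radians(-((az-a+180)%360-180))
    print('t',round(float(o['clock']),2),'tcp',o['eef_pos'].round(4),'az',a.round(1),'tilt',M[:,2].round(3),'F',o['ft_force'].round(2),'| move cm',t.round(2),s)
E
python3 -c "
from h import *
go((.532,-.187,.275),40)
import workcell; print([x for x in dir(workcell) if not x.startswith('__')])"
```

```text
t 1.8 tcp [ 0.1681 -0.4709  0.2453] az 19.6 tilt [ 0. -0. -1.] F [ 0.18 -0.83  0.31] | move cm [ 43.82 -14.51  -2.97]  turn -0.355
['Unreachable', 'camera', 'camera_info', 'get_obs', 'job_done', 'search_frame', 'spot_point', 'tip_reach']
```

Emit:
{"name": "arm_command", "arguments": {"translation": [[0,0,-3],[43.8,-14.5,-3],[43.8,-14.5,-3],[43.8,-14.5,-3],[43.8,-14.5,-3]], "turn": [0,-0.1,-0.2,-0.3,-0.355], "hand": [0,0,0,0,0]}}

```text
clock: 2.22
eef_pos: [0.3004, -0.3675, 0.2756]
tool_rot: [0.939, 0.343, 0.0, 0.0]
ft_force: [1.3, -0.7, 0.2]
grip_width: 0.0854
```

```bash
python3 -c "
from h import *
print(tip_reach);go((.532,-.187,.275),40)"
```

```text
0.014
t 2.22 tcp [ 0.3004 -0.3675  0.2756] az 40.1 tilt [ 0.001 -0.001 -1.   ] F [ 1.29 -0.68  0.22] | move cm [29.34  1.13  0.06]  turn 0.002
```

Emit:
{"name": "arm_command", "arguments": {"translation": [[29.3,1.1,0],[29.3,1.1,0],[29.3,1.1,0],[29.3,1.1,0],[29.3,1.1,0]], "turn": [0,0,0,0,0], "hand": [0,0,0,0,0]}}

```text
clock: 2.63
eef_pos: [0.4654, -0.239, 0.2755]
tool_rot: [0.94, 0.342, 0.0, 0.0]
ft_force: [0.9, -0.2, 0.2]
grip_width: 0.0857
```

Emit:
{"name": "arm_command", "arguments": {"translation": [[8.5,0.3,0],[8.5,0.3,0],[8.5,0.3,0]], "turn": [0,0,0], "hand": [0,0,0]}}

```text
clock: 2.88
eef_pos: [0.5359, -0.1835, 0.2742]
tool_rot: [0.938, 0.345, 0.001, -0.001]
ft_force: [-0.1, 0.5, 0.2]
grip_width: 0.0854
```

```bash
python3 - <<'E'
from h import *
go((.532,-.187,.177),40)
p,d,i=snap('wrist','w1.png'); W=cloud(i,d); hsv=cv2.cvtColor(p,cv2.COLOR_RGB2HSV)
m=(d>0)&near(W,(.53,-.18),.08)&(W[...,2]>.12)&(hsv[...,1]>90)&(hsv[...,0]<22); Q=W[m]; print(len(Q),Q.mean(0) if len(Q) else '')
c=Q.mean(0); v=np.linalg.svd(Q-c)[2][0]; v*=np.sign(v[2]); print(v.round(3),np.degrees(np.arccos(v[2])),np.degrees(np.arctan2(v[1],v[0])),Q[:,2].min(),Q[:,2].max())
cam=np.linalg.inv(np.array(i['world_to_cam']))[:3,3]; w=cam-c; w-=v*(w@v); w/=np.linalg.norm(w); a=c-w*.008; print('axis',a, 'at z=.18',a+v*(.18-a[2])/v[2])
E
```

```text
t 2.88 tcp [ 0.5359 -0.1835  0.2742] az 40.4 tilt [ 0.002  0.002 -1.   ] F [-0.12  0.5   0.25] | move cm [-0.55  0.02  9.72]  turn 0.007
4600 [ 0.53790709 -0.1777393   0.28622297]
[0.023 0.059 0.998] 3.6386345432523948 68.56096491663861 0.13183582719122805 0.3606978149682173
axis [ 0.53131297 -0.18224939  0.2866432 ] at z=.18 [ 0.52883422 -0.18856177  0.18      ]
```

View pics/w1.png

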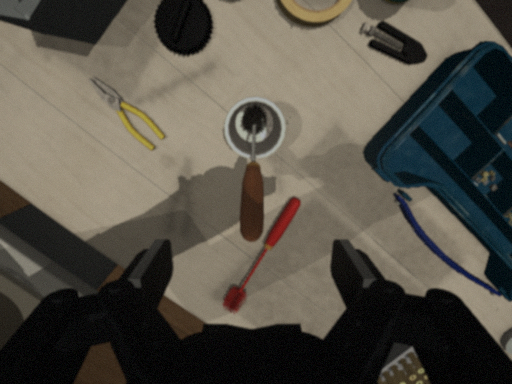

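The wrist view shows the brown handle (rows 165–240, col 252) lying along the tool x plane, the pot at (127,255), and the red look-alike at (255,265) on the table. The mask caught the gripper too, so I'll refit without it.

```bash
python3 - <<'E'
from h import *
p,d,i=snap('wrist'); W=cloud(i,d); hsv=cv2.cvtColor(p,cv2.COLOR_RGB2HSV)
m=(d>0)&near(W,(.535,-.185),.05)&(W[...,2]>.125)&(W[...,2]<.225)&(hsv[...,1]>90)&(hsv[...,0]<22); m[265:]=0; m[:150]=0; Q=W[m]; print(len(Q))
c=Q.mean(0); v=np.linalg.svd(Q-c)[2][0]; v*=np.sign(v[2]); print(c,v.round(3),np.degrees(np.arccos(v[2])),np.degrees(np.arctan2(v[1],v[0])),Q[:,2].min(),Q[:,2].max())
cam=np.linalg.inv(np.array(i['world_to_cam']))[:3,3]; w=cam-c; w-=v*(w@v); w/=np.linalg.norm(w); a=c-w*.008; q=a+v*(.18-a[2])/v[2]; print('axis',a, 'at z=.18',q)
go((q[0],q[1],.175),np.degrees(np.arctan2(-v[1],-v[0])))
E
```

```text
1524
[ 0.53490754 -0.18435176  0.1863881 ] [-0.331 -0.259  0.907] 24.877301666592693 -141.9212819823082 0.13099944879951286 0.2164166080324849
axis [ 0.5292835  -0.18893954  0.18302322] at z=.18 [ 0.530387   -0.18807494  0.18      ]
t 2.98 tcp [ 0.5321 -0.1868  0.2745] az 40.2 tilt [-0.001  0.    -1.   ] F [-0.18  0.81  0.29] | move cm [-0.21 -0.    9.95]  turn 0.037
```

Emit:
{"name": "arm_command", "arguments": {"translation": [[-0.2,0,3.3],[-0.2,0,6.6],[-0.2,0,9.9],[-0.2,0,9.9],[-0.2,0,9.9]], "turn": [0.03,0.03,0.03,0.03,0.03], "hand": [0,0,0,0,0.5]}}

```text
clock: 3.4
eef_pos: [0.5271, -0.1901, 0.1752]
tool_rot: [0.945, 0.327, -0.002, -0.001]
ft_force: [0.6, 0.4, 0.0]
grip_width: 0.0754
```

Emit:
{"name": "arm_command", "arguments": {"translation": [[0,0,0],[0,0,0],[0,0,0],[0,0,0],[0,0,0]], "turn": [0,0,0,0,0], "hand": [1,1,1,1,1]}}

```text
clock: 3.82
eef_pos: [0.5302, -0.1899, 0.1779]
tool_rot: [0.945, 0.328, 0.001, 0.001]
ft_force: [-1.1, -0.9, 3.6]
grip_width: 0.0187
```

Emit:
{"name": "arm_command", "arguments": {"translation": [[0,0,0],[0,0,0],[0,0,0],[0,0,0],[0,0,0]], "turn": [0,0,0,0,0], "hand": [1,1,1,1,1]}}

```text
clock: 4.23
eef_pos: [0.5302, -0.19, 0.1778]
tool_rot: [0.945, 0.328, 0.001, 0.001]
ft_force: [-1.6, -0.0, 6.7]
grip_width: 0.0187
```

```bash
python3 - <<'E'
from h import *
go((.532,-.187,.177),40)
p,d,i=snap('wrist','w2.png')
E
```

```text
t 4.23 tcp [ 0.5302 -0.19    0.1778] az 38.3 tilt [ 0.002 -0.001 -1.   ] F [-1.61 -0.03  6.74] | move cm [ 0.32 -0.12  0.08]  turn -0.030
```

View pics/w2.png

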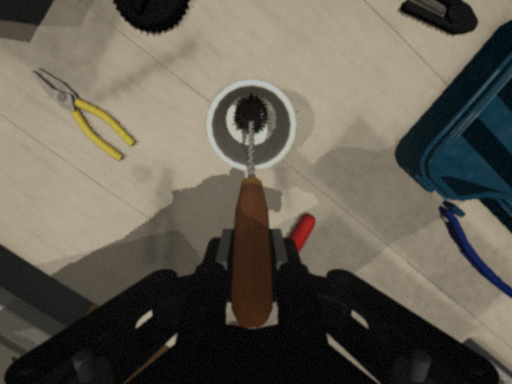

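Grip holds on the handle, width 18.7 mm, with the brush still in the lean plane. Lifting.

Emit:
{"name": "arm_command", "arguments": {"translation": [[0,0,-1.0],[-0.2,0,-3.5],[-0.3,0,-7],[-0.3,0,-11],[-0.3,0,-15]], "turn": [0,0,0,0,0], "hand": [1,1,1,1,1]}}

```text
clock: 4.7
eef_pos: [0.5263, -0.191, 0.3275]
tool_rot: [0.945, 0.328, -0.001, -0.001]
ft_force: [2.0, -1.1, -1.3]
grip_width: 0.0186
```

Emit:
{"name": "arm_command", "arguments": {"translation": [[0,0,-1.0],[0,0,-1],[0,0,-1]], "turn": [-0.1,-0.2,-0.3], "hand": [1,1,1]}}

```text
clock: 4.95
eef_pos: [0.5277, -0.1915, 0.3383]
tool_rot: [0.884, 0.468, 0.001, 0.001]
ft_force: [0.4, 0.2, -0.7]
grip_width: 0.0187
```

```bash
cat > meas.py <<'E'
from h import *
def brush():
    out=[]
    for n in ['scene','top','wrist']:
        o=get_obs(); p,d,i=snap(n,'m_%s.png'%n); W=cloud(i,d); M=R.from_quat(o['tool_rot']).as_matrix()
        L=(W-o['eef_pos'])@M  # tool frame
        m=(d>0)&(abs(L[...,1])<.03)&(L[...,2]>.105)&(L[...,2]<.24)&(L[...,0]>-.02)&(L[...,0]<.14)&(p.max(2)<90)
        m&=W[...,2]>.02
        Q=L[m]; print(n,len(Q),Q.mean(0).round(4) if len(Q) else '',np.percentile(Q,[2,98],axis=0).round(3).tolist() if len(Q) else '')
E
python3 - <<'E'
from meas import *
go((.532,-.187,.177),40)
brush()
for n in ['scene','top','wrist']:
  for f,t in((spot_point,'brush_tip'),(spot_point,'brush_head'),(search_frame,'brush_head')):
    print(n,t,[(round(x['conf'],2),np.round(x['location']).tolist()) for x in f(n,t)[:2]])
a=cv2.imread('pics/m_scene.png')[60:260,180:400]; b=cv2.imread('pics/m_wrist.png')
cv2.imwrite('pics/v5.png',np.hstack([cv2.resize(a,(420,384)),b[:,100:440]]))
E
```

```text
t 4.95 tcp [ 0.5277 -0.1915  0.3383] az 55.7 tilt [ 0.003 -0.001 -1.   ] F [ 0.36  0.24 -0.75] | move cm [ 0.6   0.05 16.13]  turn 0.275
scene 109 [ 0.0698 -0.0048  0.1495] [[0.055, -0.017, 0.134], [0.083, 0.01, 0.168]]
top 160 [ 0.0671 -0.0031  0.1522] [[0.049, -0.016, 0.111], [0.085, 0.015, 0.239]]
wrist 880 [ 0.0668 -0.0012  0.1431] [[0.05, -0.015, 0.131], [0.082, 0.013, 0.164]]
scene brush_tip [(0.61, [156.0, 242.0]), (0.41, [190.0, 345.0])]
scene brush_head [(0.52, [185.0, 332.0]), (0.51, [94.0, 267.0])]
scene brush_head [(0.64, [186.0, 339.0]), (0.43, [150.0, 244.0])]
top brush_tip [(0.69, [157.0, 301.0])]
top brush_head [(0.51, [156.0, 304.0])]
top brush_head [(0.6, [157.0, 302.0])]
wrist brush_tip [(0.39, [272.0, 198.0])]
wrist brush_head [(0.97, [125.0, 253.0]), (0.44, [257.0, 214.0])]
wrist brush_head [(0.6, [115.0, 252.0]), (0.47, [261.0, 200.0])]
```

View pics/v5.png

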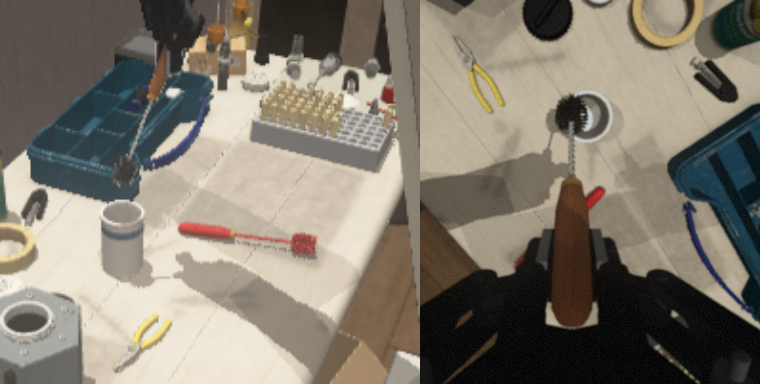

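Picture 5 shows the brush held at about 24° tilt with the head clear above the pot, and the pot still standing.

```bash
cat >> h.py <<'E'
D=np.array([.5594,.1457]); AZ=87.5; TIP=np.array([.074,-.002,.163])  # tip in tool frame
ex=np.array([np.cos(np.radians(AZ)),np.sin(np.radians(AZ))]); ey=np.array([ex[1],-ex[0]])  # tool x,y when aligned
def tcp_for(xd,zt,yd=0):  # tip at drum-x xd, height zt
    q=D+ex*(xd-TIP[0])+ey*(yd-TIP[1]); return np.array([q[0],q[1],zt+TIP[2]])
def tipnow():
    o=get_obs(); M=R.from_quat(o['tool_rot']).as_matrix(); w=o['eef_pos']+M@TIP; r=w[:2]-D
    print('tip drum x,y,z mm',(1e3*np.array([r@ex,r@ey,w[2]])).round(1))
E
python3 -c "
from h import *
tipnow();go(tcp_for(-.021,.168),AZ)"
```

```text
tip drum x,y,z mm [-274.4   20.1  173.2]
t 5.55 tcp [ 0.5272 -0.1914  0.3362] az 55.4 tilt [-0.  0. -1.] F [-0.1  -0.05 -1.21] | move cm [ 21.65 -11.26   0.52]  turn -0.560
```

Emit:
{"name": "arm_command", "arguments": {"translation": [[21.6,-11.2,0],[21.6,-11.2,0],[21.6,-11.2,0],[21.6,-11.2,0],[21.6,-11.2,0]], "turn": [-0.11,-0.22,-0.34,-0.45,-0.56], "hand": [1,1,1,1,1]}}

```text
clock: 5.97
eef_pos: [0.553, 0.0169, 0.3365]
tool_rot: [0.721, 0.693, 0.0, 0.0]
ft_force: [1.5, 0.1, -2.1]
grip_width: 0.0188
```

```bash
python3 -c "
from h import *
tipnow();go(tcp_for(-.021,.168),AZ)"
```

```text
tip drum x,y,z mm [-55.   -3.1 173.5]
t 5.97 tcp [0.553  0.0169 0.3365] az 87.8 tilt [ 0. -0. -1.] F [ 1.49  0.1  -2.1 ] | move cm [3.39 0.29 0.55]  turn 0.005
```

Emit:
{"name": "arm_command", "arguments": {"translation": [[3.4,0.3,0.3],[3.4,0.3,0.5],[3.4,0.3,0.5],[3.4,0.3,0.5]], "turn": [0,0,0,0], "hand": [1,1,1,1]}}

```text
clock: 6.3
eef_pos: [0.5574, 0.049, 0.3311]
tool_rot: [0.722, 0.692, -0.0, -0.0]
ft_force: [-0.1, 0.3, -0.5]
grip_width: 0.0182
```

```bash
python3 - <<'E'
from meas import *
tipnow();go(tcp_for(-.021,.168),AZ)
brush()
o=get_obs();M=R.from_quat(o['tool_rot']).as_matrix()
ims=[]
for n in ['wrist','top','scene']:
    im=cv2.imread('pics/m_%s.png'%n); i=camera_info(n)
    ax=[o['eef_pos']+M@(TIP-np.array([np.sin(.419),0,-np.cos(.419)*-1.])*0+np.array([-np.sin(.419),0,-np.cos(.419)])*s) for s in (0,.04)]
    ring=[[*(D+.027*np.array([np.cos(a),np.sin(a)])),.134] for a in np.linspace(0,6.28,25)]
    for q in proj(i,np.array(ring)): cv2.circle(im,(int(round(q[1])),int(round(q[0]))),0,(0,255,0),-1)
    for q in proj(i,np.array(ax)): cv2.circle(im,(int(round(q[1])),int(round(q[0]))),1,(0,0,255),-1)
    ims.append(im)
t=proj(camera_info('top'),np.array([[*D,.134]]))[0].astype(int); s=proj(camera_info('scene'),np.array([[*D,.134]]))[0].astype(int)
a=cv2.resize(ims[1][t[0]-50:t[0]+50,t[1]-50:t[1]+50],(400,400)); b=cv2.resize(ims[2][s[0]-60:s[0]+60,s[1]-60:s[1]+60],(400,400))
cv2.imwrite('pics/v6.png',np.hstack([a,b]))
E
```

```text
tip drum x,y,z mm [-22.8   0.  168. ]
t 6.3 tcp [0.5574 0.049  0.3311] az 87.6 tilt [-0.001 -0.001 -1.   ] F [-0.13  0.26 -0.55] | move cm [ 0.17 -0.02  0.01]  turn 0.001
scene 107 [ 0.0706 -0.0037  0.1509] [[0.06, -0.015, 0.133], [0.083, 0.013, 0.169]]
top 0  
wrist 1184 [ 0.068  -0.0032  0.1552] [[0.041, -0.025, 0.131], [0.12, 0.015, 0.21]]
```

View pics/v6.png

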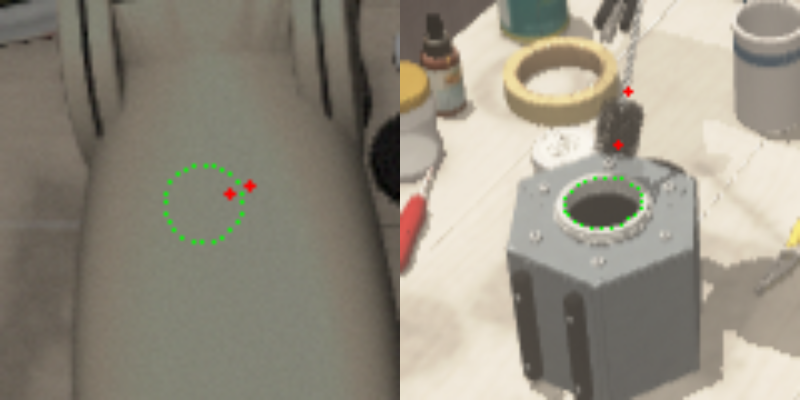

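Picture 6: the top view is blocked by the arm. In the scene view the head (zoom px 618,122) sits above the mouth, within about 3 mm of the prediction and slightly further toward the rails. I correct for that and insert along the brush's axis.

Emit:
{"name": "arm_command", "arguments": {"translation": [[-0.15,0.1,0],[0.3,0.1,1.0],[0.75,0.1,2.0],[1.2,0.1,3.0],[1.65,0.1,4.0]], "turn": [0,0,0,0,0], "hand": [1,1,1,1,1]}}

```text
clock: 6.87
eef_pos: [0.5594, 0.0648, 0.2908]
tool_rot: [0.723, 0.691, 0.0, 0.0]
ft_force: [-0.6, -0.5, -1.3]
grip_width: 0.0188
```

```bash
sed -i 's/^D=np.*TIP=.*$/D=np.array([.5594,.1457]); AZ=87.5; TIP=np.array([.076,-.003,.165])/' h.py; python3 -c "
from h import *
tipnow();go(tcp_for(.0187,.074),AZ)"
```

```text
tip drum x,y,z mm [ -4.8   0.7 125.8]
t 6.87 tcp [0.5594 0.0648 0.2908] az 87.4 tilt [ 0. -0. -1.] F [-0.63 -0.5  -1.32] | move cm [ 2.35 -0.06  5.18]  turn -0.001
```

Emit:
{"name": "arm_command", "arguments": {"translation": [[0.5,-0.1,1.2],[1.0,-0.1,2.4],[1.55,-0.1,3.6],[2.05,-0.1,4.8],[2.3,-0.1,5.2]], "turn": [0,0,0,0,0], "hand": [1,1,1,1,1]}}

```text
clock: 7.28
eef_pos: [0.5582, 0.0887, 0.2368]
tool_rot: [0.722, 0.692, -0.001, -0.001]
ft_force: [-0.8, -0.4, -1.9]
grip_width: 0.0187
```

```bash
cat >> h.py <<'E'
def force(n=8):  # average over control periods using camera calls (0.05 s each)
    fs=[]
    for k in range(n): camera('scene'); fs.append(get_obs()['ft_force'])
    f=np.array(fs); print('F drumx %.2f y %.2f z %.2f  sd %.2f'%((f[:,:2]@ex).mean(),(f[:,:2]@ey).mean(),f[:,2].mean(),(f[:,:2]@ex).std()),'n',n)
E
python3 -c "
from h import *
tipnow();force(6);go(tcp_for(.0187,.045),AZ)"
```

```text
tip drum x,y,z mm [18.9 -2.4 71.8]
F drumx -0.08 y 0.09 z -0.95  sd 0.11 n 6
t 7.58 tcp [0.5598 0.0883 0.2403] az 87.5 tilt [ 0.002  0.    -1.   ] F [ 0.2  -0.06 -1.52] | move cm [-0.    0.    3.03]  turn 0.000
```

Free inside: only the brush's weight is felt (−0.95 N in z). Descend to mid-height, then approach the pad.

Emit:
{"name": "arm_command", "arguments": {"translation": [[0,0,1.0],[0,0,2.0],[0,0,2.5],[0.2,0,2.5],[0.4,0,2.5]], "turn": [0,0,0,0,0], "hand": [1,1,1,1,1]}}

```text
clock: 8.0
eef_pos: [0.5589, 0.0925, 0.2134]
tool_rot: [0.722, 0.692, -0.001, -0.001]
ft_force: [-0.2, 0.0, -1.1]
grip_width: 0.019
```

Emit:
{"name": "arm_command", "arguments": {"translation": [[0.1,0,0],[0.2,0,0],[0.2,0,0]], "turn": [0,0,0], "hand": [1,1,1]}}

```text
clock: 8.25
eef_pos: [0.5598, 0.0949, 0.2147]
tool_rot: [0.722, 0.692, 0.0, 0.0]
ft_force: [-0.2, 0.1, -1.2]
grip_width: 0.0189
```

```bash
python3 -c "
from h import *
force(6);tipnow()"
```

```text
F drumx 0.11 y 0.09 z -1.41  sd 0.35 n 6
tip drum x,y,z mm [24.9 -0.6 49.4]
```

Emit:
{"name": "arm_command", "arguments": {"translation": [[0.1,0,0],[0.2,0,0],[0.2,0,0]], "turn": [0,0,0], "hand": [1,1,1]}}

```text
clock: 8.8
eef_pos: [0.5596, 0.0967, 0.2143]
tool_rot: [0.722, 0.692, 0.0, -0.0]
ft_force: [-0.2, 0.1, -1.6]
grip_width: 0.0189
```

Emit:
{"name": "arm_command", "arguments": {"translation": [[0.1,0,0],[0.2,0,0],[0.2,0,0]], "turn": [0,0,0], "hand": [1,1,1]}}

```text
clock: 9.05
eef_pos: [0.5597, 0.0988, 0.2143]
tool_rot: [0.722, 0.692, 0.0, -0.0]
ft_force: [-0.8, 0.1, -0.3]
grip_width: 0.0188
```

```bash
python3 -c "
from h import *
force(6);tipnow()"
```

```text
F drumx -0.13 y -0.30 z -0.89  sd 0.36 n 6
tip drum x,y,z mm [28.9 -0.7 49.3]
```

Emit:
{"name": "arm_command", "arguments": {"translation": [[0.1,0,0],[0.2,0,0],[0.2,0,0]], "turn": [0,0,0], "hand": [1,1,1]}}

```text
clock: 9.6
eef_pos: [0.5598, 0.1008, 0.2143]
tool_rot: [0.722, 0.692, 0.0, -0.0]
ft_force: [-0.5, -0.7, -1.0]
grip_width: 0.0188
```

Emit:
{"name": "arm_command", "arguments": {"translation": [[0.1,0,0],[0.2,0,0],[0.2,0,0]], "turn": [0,0,0], "hand": [1,1,1]}}

```text
clock: 9.85
eef_pos: [0.5599, 0.1028, 0.2143]
tool_rot: [0.722, 0.692, 0.0, -0.0]
ft_force: [0.1, -0.9, -1.8]
grip_width: 0.0182
```

```bash
python3 -c "
from h import *
force(6);tipnow()"
```

```text
F drumx -0.08 y 0.39 z -1.03  sd 0.70 n 6
tip drum x,y,z mm [32.9 -0.7 49.3]
```

Emit:
{"name": "arm_command", "arguments": {"translation": [[0.1,0,0],[0.2,0,0],[0.2,0,0]], "turn": [0,0,0], "hand": [1,1,1]}}

```text
clock: 10.4
eef_pos: [0.56, 0.1048, 0.2143]
tool_rot: [0.722, 0.692, 0.0, -0.0]
ft_force: [0.8, 0.8, -0.9]
grip_width: 0.0185
```

```bash
python3 -c "
from h import *
force(8);tipnow()"
```

```text
F drumx -0.06 y -0.16 z -0.78  sd 0.30 n 8
tip drum x,y,z mm [34.9 -0.7 49.3]
```

Emit:
{"name": "arm_command", "arguments": {"translation": [[0.1,0,0],[0.2,0,0],[0.2,0,0]], "turn": [0,0,0], "hand": [1,1,1]}}

```text
clock: 11.05
eef_pos: [0.5601, 0.1064, 0.2144]
tool_rot: [0.722, 0.692, -0.0, 0.0]
ft_force: [-0.3, -2.0, -0.1]
grip_width: 0.0182
```

```bash
python3 -c "
from h import *
force(8);tipnow()"
```

```text
F drumx -0.97 y 0.00 z -0.70  sd 0.46 n 8
tip drum x,y,z mm [36.7 -0.7 49.3]
```

Contact is felt (about 1 N) with the head's edge around 51 mm from the axis. Pressing a little more.

Emit:
{"name": "arm_command", "arguments": {"translation": [[0.1,0,0],[0.2,0,0],[0.2,0,0]], "turn": [0,0,0], "hand": [1,1,1]}}

```text
clock: 11.7
eef_pos: [0.5602, 0.108, 0.2145]
tool_rot: [0.722, 0.692, -0.0, 0.001]
ft_force: [0.2, -3.0, 0.6]
grip_width: 0.0187
```

```bash
python3 -c "
from h import *
force(8);tipnow()"
```

```text
F drumx -3.95 y -0.05 z 1.19  sd 0.34 n 8
tip drum x,y,z mm [38.5 -0.6 49.4]
```

Emit:
{"name": "arm_command", "arguments": {"translation": [[0.1,0,0],[0.1,0,0],[0.1,0,0]], "turn": [0,0,0], "hand": [1,1,1]}}

```text
clock: 12.35
eef_pos: [0.5602, 0.1091, 0.2144]
tool_rot: [0.722, 0.692, -0.0, 0.0]
ft_force: [-0.1, -5.7, 1.9]
grip_width: 0.0183
```

```bash
python3 -c "
from h import *
force(8);tipnow()"
```

```text
F drumx -5.09 y -0.16 z 1.63  sd 0.65 n 8
tip drum x,y,z mm [39.3 -0.6 49.3]
```

Emit:
{"name": "arm_command", "arguments": {"translation": [[-0.1,0,0],[-0.1,0,0],[-0.1,0,0]], "turn": [0,0,0], "hand": [1,1,1]}}

```text
clock: 13.0
eef_pos: [0.5601, 0.1085, 0.2141]
tool_rot: [0.722, 0.692, -0.0, -0.0]
ft_force: [-0.5, -5.0, -0.1]
grip_width: 0.0186
```

```bash
python3 -c "
from h import *
force(6);tipnow()"
```

```text
F drumx -4.05 y 0.15 z 0.50  sd 0.59 n 6
tip drum x,y,z mm [39.  -0.7 49.2]
```

Emit:
{"name": "arm_command", "arguments": {"translation": [[0,0,0.4],[0,0,0.8],[0,0,1.2],[0,0,1.6],[0,0,2.0]], "turn": [0,0,0,0,0], "hand": [1,1,1,1,1]}}

```text
clock: 13.72
eef_pos: [0.56, 0.1085, 0.1937]
tool_rot: [0.722, 0.692, -0.0, -0.0]
ft_force: [0.3, -5.3, 2.0]
grip_width: 0.0188
```

```bash
python3 -c "
from h import *
force(6);tipnow()"
```

```text
F drumx -3.30 y 0.26 z -1.62  sd 0.52 n 6
tip drum x,y,z mm [39.3 -1.3 28.7]
```

Emit:
{"name": "arm_command", "arguments": {"translation": [[0,0,0.3],[0,0,0.6],[0,0,0.8],[0,0,1.0]], "turn": [0,0,0,0], "hand": [1,1,1,1]}}

```text
clock: 14.35
eef_pos: [0.5603, 0.1084, 0.1844]
tool_rot: [0.722, 0.692, 0.0, 0.0]
ft_force: [-0.4, -4.4, 2.2]
grip_width: 0.019
```

```bash
python3 -c "
from h import *
force(5);tipnow()"
```

```text
F drumx -4.24 y 0.21 z -0.09  sd 0.43 n 5
tip drum x,y,z mm [39.  -0.7 19.3]
```

Emit:
{"name": "arm_command", "arguments": {"translation": [[0,0,0.15],[0,0,0.3],[0,0,0.3]], "turn": [0,0,0], "hand": [1,1,1]}}

```text
clock: 14.85
eef_pos: [0.5602, 0.1085, 0.1813]
tool_rot: [0.722, 0.692, 0.0, 0.0]
ft_force: [-0.1, -2.7, 1.5]
grip_width: 0.0184
```

```bash
python3 -c "
from h import *
force(5);tipnow()"
```

```text
F drumx -4.79 y 0.06 z 0.88  sd 0.45 n 5
tip drum x,y,z mm [38.9 -0.6 16.3]
```

Emit:
{"name": "arm_command", "arguments": {"translation": [[-0.07,0,-0.4],[-0.07,0,-1.0],[-0.07,0,-1.6],[-0.07,0,-2.2],[-0.07,0,-2.8]], "turn": [0,0,0,0,0], "hand": [1,1,1,1,1]}}

```text
clock: 15.52
eef_pos: [0.56, 0.1082, 0.2099]
tool_rot: [0.722, 0.692, 0.0, -0.0]
ft_force: [-0.2, -2.7, -2.1]
grip_width: 0.0185
```

```bash
python3 -c "
from h import *
force(4);tipnow()"
```

```text
F drumx -3.67 y -0.77 z 0.59  sd 0.43 n 4
tip drum x,y,z mm [38.1 -0.  45.1]
```

Emit:
{"name": "arm_command", "arguments": {"translation": [[0,0,-0.6],[0,0,-1.2],[0,0,-1.8],[0,0,-2.2],[0,0,-2.5]], "turn": [0,0,0,0,0], "hand": [1,1,1,1,1]}}

```text
clock: 16.13
eef_pos: [0.5603, 0.108, 0.2351]
tool_rot: [0.722, 0.692, 0.0, 0.0]
ft_force: [-0.3, -1.6, -1.6]
grip_width: 0.0186
```

```bash
python3 -c "
from h import *
force(5);tipnow()"
```

```text
F drumx -3.02 y -0.01 z 0.65  sd 0.59 n 5
tip drum x,y,z mm [38.  -0.3 69.7]
```

Emit:
{"name": "arm_command", "arguments": {"translation": [[0.06,0,-0.15],[0.06,0,-0.25],[0.06,0,-0.25]], "turn": [0,0,0], "hand": [1,1,1]}}

```text
clock: 16.63
eef_pos: [0.5601, 0.1084, 0.2366]
tool_rot: [0.722, 0.692, -0.0, -0.0]
ft_force: [0.2, -3.1, -0.6]
grip_width: 0.0188
```

```bash
python3 -c "
from h import *
force(5);tipnow()"
```

```text
F drumx -2.67 y 0.27 z -2.01  sd 0.43 n 5
tip drum x,y,z mm [38.8 -0.8 71.6]
```

Emit:
{"name": "arm_command", "arguments": {"translation": [[0,0,0.37],[0,0,0.74],[0,0,1.11],[0,0,1.48],[0,0,1.85]], "turn": [0,0,0,0,0], "hand": [1,1,1,1,1]}}

```text
clock: 17.3
eef_pos: [0.5601, 0.1083, 0.2181]
tool_rot: [0.722, 0.692, -0.0, 0.0]
ft_force: [0.4, -4.3, 1.9]
grip_width: 0.0184
```

Emit:
{"name": "arm_command", "arguments": {"translation": [[0,0,0.37],[0,0,0.74],[0,0,1.11],[0,0,1.48],[0,0,1.85]], "turn": [0,0,0,0,0], "hand": [1,1,1,1,1]}}

```text
clock: 17.72
eef_pos: [0.5601, 0.1084, 0.1994]
tool_rot: [0.722, 0.692, -0.0, 0.0]
ft_force: [-0.3, -4.4, 0.5]
grip_width: 0.0185
```

Emit:
{"name": "arm_command", "arguments": {"translation": [[0,0,0.37],[0,0,0.74],[0,0,1.11],[0,0,1.48],[0,0,1.85]], "turn": [0,0,0,0,0], "hand": [1,1,1,1,1]}}

```text
clock: 18.13
eef_pos: [0.5601, 0.1084, 0.181]
tool_rot: [0.722, 0.692, -0.0, 0.0]
ft_force: [-1.7, -6.5, 8.1]
grip_width: 0.0187
```

```bash
python3 -c "
from h import *
force(5);tipnow()"
```

```text
F drumx -3.76 y -0.14 z 1.73  sd 0.73 n 5
tip drum x,y,z mm [39.  -0.8 16.2]
```

The floor was lightly felt at tip height 16 mm, so I'll turn at 18 mm. On the up strokes the press stays as it is; on the down strokes I ease off about 0.6 mm.

Emit:
{"name": "arm_command", "arguments": {"translation": [[0,0,-0.37],[0,0,-0.74],[0,0,-1.11],[0,0,-1.48],[0,0,-1.85]], "turn": [0,0,0,0,0], "hand": [1,1,1,1,1]}}

```text
clock: 18.8
eef_pos: [0.56, 0.1087, 0.2]
tool_rot: [0.722, 0.692, -0.0, -0.0]
ft_force: [-0.7, -2.3, -2.0]
grip_width: 0.0188
```

Emit:
{"name": "arm_command", "arguments": {"translation": [[0,0,-0.37],[0,0,-0.74],[0,0,-1.11],[0,0,-1.48],[0,0,-1.85]], "turn": [0,0,0,0,0], "hand": [1,1,1,1,1]}}

```text
clock: 19.22
eef_pos: [0.5602, 0.1085, 0.2187]
tool_rot: [0.722, 0.692, 0.0, 0.0]
ft_force: [0.6, -2.9, -1.4]
grip_width: 0.0188
```

Emit:
{"name": "arm_command", "arguments": {"translation": [[0,0,-0.37],[0,0,-0.74],[0,0,-1.11],[0,0,-1.48],[0,0,-1.85]], "turn": [0,0,0,0,0], "hand": [1,1,1,1,1]}}

```text
clock: 19.63
eef_pos: [0.5601, 0.1085, 0.2372]
tool_rot: [0.722, 0.692, 0.0, -0.0]
ft_force: [-0.7, -1.4, -1.8]
grip_width: 0.0187
```

```bash
python3 -c "
from h import *
force(5);tipnow()"
```

```text
F drumx -3.78 y -0.75 z 0.91  sd 0.39 n 5
tip drum x,y,z mm [38.4 -0.3 72.3]
```

Emit:
{"name": "arm_command", "arguments": {"translation": [[-0.05,0,0.37],[-0.05,0,0.74],[-0.05,0,1.11],[-0.05,0,1.48],[-0.05,0,1.85]], "turn": [0,0,0,0,0], "hand": [1,1,1,1,1]}}

```text
clock: 20.3
eef_pos: [0.56, 0.1079, 0.2177]
tool_rot: [0.722, 0.692, -0.0, -0.0]
ft_force: [0.5, -4.4, 0.9]
grip_width: 0.0188
```

Emit:
{"name": "arm_command", "arguments": {"translation": [[0,0,0.37],[0,0,0.74],[0,0,1.11],[0,0,1.48],[0,0,1.85]], "turn": [0,0,0,0,0], "hand": [1,1,1,1,1]}}

```text
clock: 20.72
eef_pos: [0.56, 0.1079, 0.1994]
tool_rot: [0.722, 0.692, -0.0, -0.0]
ft_force: [-0.1, -3.4, 1.0]
grip_width: 0.0187
```

Emit:
{"name": "arm_command", "arguments": {"translation": [[0,0,0.37],[0,0,0.74],[0,0,1.11],[0,0,1.48],[0,0,1.7]], "turn": [0,0,0,0,0], "hand": [1,1,1,1,1]}}

```text
clock: 21.13
eef_pos: [0.5599, 0.1079, 0.1822]
tool_rot: [0.722, 0.692, -0.0, -0.0]
ft_force: [-0.2, -3.0, 2.4]
grip_width: 0.0187
```

```bash
python3 -c "
from h import *
force(5);tipnow()"
```

```text
F drumx -2.36 y 0.33 z -1.09  sd 0.46 n 5
tip drum x,y,z mm [38.7 -1.1 17.4]
```

Emit:
{"name": "arm_command", "arguments": {"translation": [[0.06,0,-0.3],[0.12,0,-0.7],[0.12,0,-1.1],[0.12,0,-1.48],[0.12,0,-1.85]], "turn": [0,0,0,0,0], "hand": [1,1,1,1,1]}}

```text
clock: 21.8
eef_pos: [0.5601, 0.1091, 0.2019]
tool_rot: [0.722, 0.692, -0.0, 0.0]
ft_force: [0.2, -2.9, -2.5]
grip_width: 0.0186
```

Emit:
{"name": "arm_command", "arguments": {"translation": [[0,0,-0.37],[0,0,-0.74],[0,0,-1.11],[0,0,-1.48],[0,0,-1.85]], "turn": [0,0,0,0,0], "hand": [1,1,1,1,1]}}

```text
clock: 22.22
eef_pos: [0.5602, 0.1091, 0.2202]
tool_rot: [0.722, 0.692, 0.0, 0.0]
ft_force: [-0.4, -2.4, -3.8]
grip_width: 0.0188
```

Emit:
{"name": "arm_command", "arguments": {"translation": [[0,0,-0.37],[0,0,-0.74],[0,0,-1.11],[0,0,-1.48],[0,0,-1.8]], "turn": [0,0,0,0,0], "hand": [1,1,1,1,1]}}

```text
clock: 22.63
eef_pos: [0.5602, 0.1091, 0.2382]
tool_rot: [0.722, 0.692, 0.0, 0.0]
ft_force: [-0.5, -3.9, -3.3]
grip_width: 0.019
```

Emit:
{"name": "arm_command", "arguments": {"translation": [[-0.06,0,0.3],[-0.12,0,0.74],[-0.12,0,1.11],[-0.12,0,1.48],[-0.12,0,1.85]], "turn": [0,0,0,0,0], "hand": [1,1,1,1,1]}}

```text
clock: 23.05
eef_pos: [0.5602, 0.1079, 0.2189]
tool_rot: [0.722, 0.692, 0.0, 0.0]
ft_force: [-0.9, -4.1, 0.8]
grip_width: 0.0188
```

Emit:
{"name": "arm_command", "arguments": {"translation": [[0,0,0.37],[0,0,0.74],[0,0,1.11],[0,0,1.48],[0,0,1.85]], "turn": [0,0,0,0,0], "hand": [1,1,1,1,1]}}

```text
clock: 23.47
eef_pos: [0.56, 0.108, 0.2004]
tool_rot: [0.722, 0.692, -0.0, -0.0]
ft_force: [-1.0, -4.1, 0.7]
grip_width: 0.0187
```

Emit:
{"name": "arm_command", "arguments": {"translation": [[0,0,0.37],[0,0,0.74],[0,0,1.11],[0,0,1.48],[0,0,1.8]], "turn": [0,0,0,0,0], "hand": [1,1,1,1,1]}}

```text
clock: 23.88
eef_pos: [0.56, 0.1079, 0.1823]
tool_rot: [0.722, 0.692, -0.0, -0.0]
ft_force: [0.7, -3.5, 1.2]
grip_width: 0.0188
```

```bash
python3 -c "
from h import *
force(5);tipnow()"
```

```text
F drumx -2.85 y 0.32 z -1.46  sd 0.75 n 5
tip drum x,y,z mm [38.7 -1.1 17.4]
```

Forces are now 3–4 N in both directions. Two more full cycles the same way.

Emit:
{"name": "arm_command", "arguments": {"translation": [[0.07,0,-0.3],[0.14,0,-0.7],[0.14,0,-1.1],[0.14,0,-1.48],[0.14,0,-1.85]], "turn": [0,0,0,0,0], "hand": [1,1,1,1,1]}}

```text
clock: 24.55
eef_pos: [0.5601, 0.1093, 0.2018]
tool_rot: [0.722, 0.692, -0.0, 0.0]
ft_force: [-0.6, -2.8, -1.6]
grip_width: 0.0191
```

Emit:
{"name": "arm_command", "arguments": {"translation": [[0,0,-0.37],[0,0,-0.74],[0,0,-1.11],[0,0,-1.48],[0,0,-1.85]], "turn": [0,0,0,0,0], "hand": [1,1,1,1,1]}}

```text
clock: 24.97
eef_pos: [0.5602, 0.1093, 0.2202]
tool_rot: [0.722, 0.692, 0.0, 0.0]
ft_force: [0.9, -2.6, -3.2]
grip_width: 0.0186
```

Emit:
{"name": "arm_command", "arguments": {"translation": [[0,0,-0.37],[0,0,-0.74],[0,0,-1.11],[0,0,-1.48],[0,0,-1.8]], "turn": [0,0,0,0,0], "hand": [1,1,1,1,1]}}

```text
clock: 25.38
eef_pos: [0.5602, 0.1093, 0.2383]
tool_rot: [0.722, 0.692, 0.0, 0.0]
ft_force: [0.3, -3.2, -2.0]
grip_width: 0.0185
```

Emit:
{"name": "arm_command", "arguments": {"translation": [[-0.07,0,0.3],[-0.15,0,0.74],[-0.15,0,1.11],[-0.15,0,1.48],[-0.15,0,1.85]], "turn": [0,0,0,0,0], "hand": [1,1,1,1,1]}}

```text
clock: 25.8
eef_pos: [0.5601, 0.1079, 0.2189]
tool_rot: [0.722, 0.692, 0.0, -0.0]
ft_force: [0.4, -4.3, 0.4]
grip_width: 0.0183
```

Emit:
{"name": "arm_command", "arguments": {"translation": [[0,0,0.37],[0,0,0.74],[0,0,1.11],[0,0,1.48],[0,0,1.85]], "turn": [0,0,0,0,0], "hand": [1,1,1,1,1]}}

```text
clock: 26.22
eef_pos: [0.56, 0.1079, 0.2003]
tool_rot: [0.722, 0.692, -0.0, -0.0]
ft_force: [-0.6, -4.5, 1.5]
grip_width: 0.0186
```

Emit:
{"name": "arm_command", "arguments": {"translation": [[0,0,0.37],[0,0,0.74],[0,0,1.11],[0,0,1.48],[0,0,1.8]], "turn": [0,0,0,0,0], "hand": [1,1,1,1,1]}}

```text
clock: 26.63
eef_pos: [0.56, 0.1079, 0.1824]
tool_rot: [0.722, 0.692, -0.0, -0.0]
ft_force: [-0.2, -3.7, 1.4]
grip_width: 0.0186
```

```bash
python3 -c "
from h import *
force(4);tipnow()"
```

```text
F drumx -2.16 y 0.05 z -1.54  sd 1.06 n 4
tip drum x,y,z mm [38.6 -1.1 17.3]
```

Emit:
{"name": "arm_command", "arguments": {"translation": [[0.07,0,-0.3],[0.14,0,-0.7],[0.14,0,-1.1],[0.14,0,-1.48],[0.14,0,-1.85]], "turn": [0,0,0,0,0], "hand": [1,1,1,1,1]}}

```text
clock: 27.25
eef_pos: [0.5601, 0.1092, 0.2018]
tool_rot: [0.722, 0.692, -0.0, 0.0]
ft_force: [-0.2, -4.3, -1.8]
grip_width: 0.0188
```

Emit:
{"name": "arm_command", "arguments": {"translation": [[0,0,-0.37],[0,0,-0.74],[0,0,-1.11],[0,0,-1.48],[0,0,-1.85]], "turn": [0,0,0,0,0], "hand": [1,1,1,1,1]}}

```text
clock: 27.67
eef_pos: [0.5601, 0.1092, 0.2202]
tool_rot: [0.722, 0.692, -0.0, 0.0]
ft_force: [0.3, -3.1, -2.5]
grip_width: 0.0186
```

Emit:
{"name": "arm_command", "arguments": {"translation": [[0,0,-0.37],[0,0,-0.74],[0,0,-1.11],[0,0,-1.48],[0,0,-1.85]], "turn": [0,0,0,0,0], "hand": [1,1,1,1,1]}}

```text
clock: 28.08
eef_pos: [0.5601, 0.1093, 0.2387]
tool_rot: [0.722, 0.692, -0.0, -0.0]
ft_force: [1.0, -3.5, -2.8]
grip_width: 0.0185
```

```bash
python3 -c "
from h import *
force(4);tipnow()"
```

```text
F drumx -3.84 y -0.78 z -0.18  sd 0.70 n 4
tip drum x,y,z mm [39.2 -0.3 73.8]
```

One check of the upper end: edge up gently to see whether the shoulder is felt.

Emit:
{"name": "arm_command", "arguments": {"translation": [[0,0,-0.1],[0,0,-0.2],[0,0,-0.25]], "turn": [0,0,0], "hand": [1,1,1]}}

```text
clock: 28.53
eef_pos: [0.5601, 0.1093, 0.2406]
tool_rot: [0.722, 0.692, -0.0, -0.0]
ft_force: [0.5, -4.0, -1.8]
grip_width: 0.018
```

```bash
python3 -c "
from h import *
force(4);tipnow()"
```

```text
F drumx -2.94 y 0.56 z -2.65  sd 0.69 n 4
tip drum x,y,z mm [39.6 -0.8 75.6]
```

Emit:
{"name": "arm_command", "arguments": {"translation": [[0,0,-0.1],[0,0,-0.2],[0,0,-0.25]], "turn": [0,0,0], "hand": [1,1,1]}}

```text
clock: 28.98
eef_pos: [0.5601, 0.1093, 0.2434]
tool_rot: [0.722, 0.692, -0.0, -0.0]
ft_force: [0.5, -3.7, -2.1]
grip_width: 0.0187
```

```bash
python3 -c "
from h import *
force(4);tipnow()"
```

```text
F drumx -3.38 y 0.02 z -2.45  sd 0.37 n 4
tip drum x,y,z mm [39.6 -0.8 78.4]
```

Emit:
{"name": "arm_command", "arguments": {"translation": [[0,0,-0.1],[0,0,-0.2],[0,0,-0.2]], "turn": [0,0,0], "hand": [1,1,1]}}

```text
clock: 29.43
eef_pos: [0.5602, 0.1093, 0.2455]
tool_rot: [0.722, 0.692, 0.0, 0.0]
ft_force: [0.2, -2.9, -2.6]
grip_width: 0.0189
```

Emit:
{"name": "arm_command", "arguments": {"translation": [[0,0,-0.1],[0,0,-0.2],[0,0,-0.2]], "turn": [0,0,0], "hand": [1,1,1]}}

```text
clock: 29.68
eef_pos: [0.5602, 0.1093, 0.2476]
tool_rot: [0.722, 0.692, 0.0, 0.0]
ft_force: [-0.6, -2.9, -2.7]
grip_width: 0.0189
```

```bash
python3 -c "
from h import *
force(4);tipnow()"
```

```text
F drumx -3.35 y -0.01 z -2.49  sd 0.34 n 4
tip drum x,y,z mm [39.5 -0.7 82.4]
```

Emit:
{"name": "arm_command", "arguments": {"translation": [[0,0,-0.1],[0,0,-0.2],[0,0,-0.2]], "turn": [0,0,0], "hand": [1,1,1]}}

```text
clock: 30.13
eef_pos: [0.5601, 0.1094, 0.2489]
tool_rot: [0.722, 0.692, -0.0, -0.0]
ft_force: [-0.4, -3.0, -4.7]
grip_width: 0.0187
```

```bash
python3 -c "
from h import *
force(4);tipnow()
snap('scene','s7.png'); snap('wrist','w7.png')
import cv2,numpy as np
a=cv2.imread('pics/s7.png')[150:310,120:280]; b=cv2.imread('pics/w7.png')
cv2.imwrite('pics/v7.png',np.hstack([cv2.resize(a,(384,384)),b[:,80:480]]))"
```

```text
F drumx -2.63 y 0.76 z -4.59  sd 0.37 n 4
tip drum x,y,z mm [39.7 -0.9 84. ]
```

View pics/v7.png

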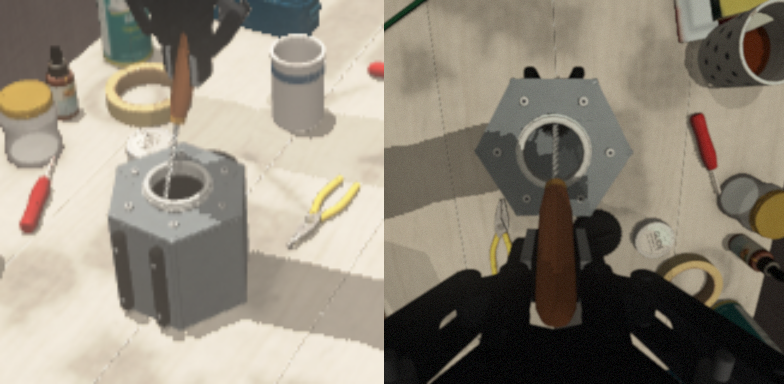

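Picture 7 shows the drum upright in place with the stem running through the mouth to the rails' wall. The shoulder is now felt at tip height about 83 mm, so earlier strokes stopped some 10 mm short. I do three more full strokes over the whole span (17.5 to 82 mm).

Emit:
{"name": "arm_command", "arguments": {"translation": [[-0.08,0,0.3],[-0.15,0,0.66],[-0.15,0,1.0],[-0.15,0,1.32],[-0.15,0,1.65]], "turn": [0,0,0,0,0], "hand": [1,1,1,1,1]}}

```text
clock: 30.85
eef_pos: [0.5605, 0.1078, 0.2331]
tool_rot: [0.722, 0.692, 0.001, 0.0]
ft_force: [0.4, -3.1, 0.8]
grip_width: 0.019
```

Emit:
{"name": "arm_command", "arguments": {"translation": [[0,0,0.33],[0,0,0.66],[0,0,1.0],[0,0,1.32],[0,0,1.65]], "turn": [0,0,0,0,0], "hand": [1,1,1,1,1]}}

```text
clock: 31.27
eef_pos: [0.56, 0.1078, 0.2159]
tool_rot: [0.722, 0.692, -0.0, -0.0]
ft_force: [0.1, -3.9, 0.9]
grip_width: 0.0187
```

Emit:
{"name": "arm_command", "arguments": {"translation": [[0,0,0.33],[0,0,0.66],[0,0,1.0],[0,0,1.32],[0,0,1.65]], "turn": [0,0,0,0,0], "hand": [1,1,1,1,1]}}

```text
clock: 31.68
eef_pos: [0.5601, 0.1078, 0.1995]
tool_rot: [0.722, 0.692, 0.0, -0.0]
ft_force: [-0.4, -3.8, 0.6]
grip_width: 0.0188
```

Emit:
{"name": "arm_command", "arguments": {"translation": [[0,0,0.33],[0,0,0.66],[0,0,1.0],[0,0,1.32],[0,0,1.6]], "turn": [0,0,0,0,0], "hand": [1,1,1,1,1]}}

```text
clock: 32.1
eef_pos: [0.56, 0.1078, 0.1834]
tool_rot: [0.722, 0.692, -0.0, -0.0]
ft_force: [-0.2, -2.8, 0.8]
grip_width: 0.0187
```

```bash
python3 -c "
from h import *
force(4);tipnow()"
```

```text
F drumx -1.56 y 0.44 z -1.64  sd 0.48 n 4
tip drum x,y,z mm [38.4 -1.1 18.4]
```

Emit:
{"name": "arm_command", "arguments": {"translation": [[0.07,0,-0.3],[0.14,0,-0.66],[0.14,0,-1.0],[0.14,0,-1.3],[0.14,0,-1.62]], "turn": [0,0,0,0,0], "hand": [1,1,1,1,1]}}

```text
clock: 32.72
eef_pos: [0.56, 0.1091, 0.2003]
tool_rot: [0.722, 0.692, -0.0, 0.0]
ft_force: [0.1, -3.0, -2.1]
grip_width: 0.0186
```

Emit:
{"name": "arm_command", "arguments": {"translation": [[0,0,-0.33],[0,0,-0.66],[0,0,-1.0],[0,0,-1.3],[0,0,-1.62]], "turn": [0,0,0,0,0], "hand": [1,1,1,1,1]}}

```text
clock: 33.13
eef_pos: [0.5601, 0.1091, 0.2165]
tool_rot: [0.722, 0.692, -0.0, 0.0]
ft_force: [0.2, -2.1, -2.9]
grip_width: 0.0185
```

Emit:
{"name": "arm_command", "arguments": {"translation": [[0,0,-0.33],[0,0,-0.66],[0,0,-1.0],[0,0,-1.3],[0,0,-1.62]], "turn": [0,0,0,0,0], "hand": [1,1,1,1,1]}}

```text
clock: 33.55
eef_pos: [0.5601, 0.1092, 0.2327]
tool_rot: [0.722, 0.692, -0.0, -0.0]
ft_force: [-0.2, -3.0, -1.9]
grip_width: 0.0186
```

Emit:
{"name": "arm_command", "arguments": {"translation": [[0,0,-0.33],[0,0,-0.66],[0,0,-1.0],[0,0,-1.3],[0,0,-1.55]], "turn": [0,0,0,0,0], "hand": [1,1,1,1,1]}}

```text
clock: 33.97
eef_pos: [0.5602, 0.1092, 0.2483]
tool_rot: [0.722, 0.692, 0.0, 0.0]
ft_force: [-0.0, -2.3, -3.1]
grip_width: 0.0188
```

```bash
python3 -c "
from h import *
force(4);tipnow()"
```

```text
F drumx -3.72 y -0.77 z -0.88  sd 0.77 n 4
tip drum x,y,z mm [39.3 -0.5 83.3]
```

Emit:
{"name": "arm_command", "arguments": {"translation": [[-0.06,0,0.3],[-0.1,0,0.66],[-0.1,0,1.0],[-0.1,0,1.32],[-0.1,0,1.65]], "turn": [0,0,0,0,0], "hand": [1,1,1,1,1]}}

```text
clock: 34.58
eef_pos: [0.5602, 0.1081, 0.2311]
tool_rot: [0.722, 0.692, 0.0, 0.0]
ft_force: [-0.8, -3.9, 1.7]
grip_width: 0.0189
```

Emit:
{"name": "arm_command", "arguments": {"translation": [[0,0,0.33],[0,0,0.66],[0,0,1.0],[0,0,1.32],[0,0,1.65]], "turn": [0,0,0,0,0], "hand": [1,1,1,1,1]}}

```text
clock: 35.0
eef_pos: [0.5601, 0.1082, 0.2145]
tool_rot: [0.722, 0.692, -0.0, -0.0]
ft_force: [0.1, -4.7, 2.4]
grip_width: 0.0187
```

Emit:
{"name": "arm_command", "arguments": {"translation": [[0,0,0.33],[0,0,0.66],[0,0,1.0],[0,0,1.32],[0,0,1.65]], "turn": [0,0,0,0,0], "hand": [1,1,1,1,1]}}

```text
clock: 35.42
eef_pos: [0.5601, 0.1082, 0.1981]
tool_rot: [0.722, 0.692, 0.0, 0.0]
ft_force: [-0.4, -4.3, 0.9]
grip_width: 0.0187
```

Emit:
{"name": "arm_command", "arguments": {"translation": [[0,0,0.33],[0,0,0.66],[0,0,1.0],[0,0,1.32],[0,0,1.6]], "turn": [0,0,0,0,0], "hand": [1,1,1,1,1]}}

```text
clock: 35.83
eef_pos: [0.56, 0.1081, 0.182]
tool_rot: [0.722, 0.692, -0.0, -0.0]
ft_force: [-0.3, -3.5, 1.4]
grip_width: 0.0186
```

Emit:
{"name": "arm_command", "arguments": {"translation": [[0.08,0,-0.3],[0.14,0,-0.66],[0.14,0,-1.0],[0.14,0,-1.3],[0.14,0,-1.62]], "turn": [0,0,0,0,0], "hand": [1,1,1,1,1]}}

```text
clock: 36.25
eef_pos: [0.56, 0.1096, 0.1988]
tool_rot: [0.722, 0.692, -0.0, -0.0]
ft_force: [-0.4, -3.1, -3.7]
grip_width: 0.0186
```

Emit:
{"name": "arm_command", "arguments": {"translation": [[0,0,-0.33],[0,0,-0.66],[0,0,-1.0],[0,0,-1.3],[0,0,-1.62]], "turn": [0,0,0,0,0], "hand": [1,1,1,1,1]}}

```text
clock: 36.67
eef_pos: [0.5602, 0.1095, 0.2152]
tool_rot: [0.722, 0.692, 0.0, 0.0]
ft_force: [-0.4, -3.3, -3.5]
grip_width: 0.019
```

Emit:
{"name": "arm_command", "arguments": {"translation": [[0,0,-0.33],[0,0,-0.66],[0,0,-1.0],[0,0,-1.3],[0,0,-1.62]], "turn": [0,0,0,0,0], "hand": [1,1,1,1,1]}}

```text
clock: 37.08
eef_pos: [0.5601, 0.1095, 0.2313]
tool_rot: [0.722, 0.692, -0.0, 0.0]
ft_force: [-0.2, -4.4, -3.4]
grip_width: 0.019
```

Emit:
{"name": "arm_command", "arguments": {"translation": [[0,0,-0.33],[0,0,-0.66],[0,0,-1.0],[0,0,-1.3],[0,0,-1.55]], "turn": [0,0,0,0,0], "hand": [1,1,1,1,1]}}

```text
clock: 37.5
eef_pos: [0.5602, 0.1096, 0.2469]
tool_rot: [0.722, 0.692, 0.0, 0.0]
ft_force: [-0.5, -2.9, -1.9]
grip_width: 0.0187
```

```bash
python3 -c "
from h import *
tipnow()"
```

```text
tip drum x,y,z mm [40.  -0.6 81.9]
```

Emit:
{"name": "arm_command", "arguments": {"translation": [[-0.08,0,0.3],[-0.15,0,0.66],[-0.15,0,1.0],[-0.15,0,1.32],[-0.15,0,1.65]], "turn": [0,0,0,0,0], "hand": [1,1,1,1,1]}}

```text
clock: 37.92
eef_pos: [0.5602, 0.1081, 0.2298]
tool_rot: [0.722, 0.692, 0.0, 0.0]
ft_force: [-0.2, -4.3, 1.0]
grip_width: 0.0188
```

Emit:
{"name": "arm_command", "arguments": {"translation": [[0,0,0.33],[0,0,0.66],[0,0,1.0],[0,0,1.32],[0,0,1.65]], "turn": [0,0,0,0,0], "hand": [1,1,1,1,1]}}

```text
clock: 38.33
eef_pos: [0.56, 0.1081, 0.2131]
tool_rot: [0.722, 0.692, -0.0, -0.0]
ft_force: [0.0, -3.8, 1.1]
grip_width: 0.0187
```

Emit:
{"name": "arm_command", "arguments": {"translation": [[0,0,0.33],[0,0,0.66],[0,0,1.0],[0,0,1.32],[0,0,1.65]], "turn": [0,0,0,0,0], "hand": [1,1,1,1,1]}}

```text
clock: 38.75
eef_pos: [0.5601, 0.1081, 0.1967]
tool_rot: [0.722, 0.692, 0.0, -0.0]
ft_force: [-0.1, -4.0, 1.9]
grip_width: 0.0185
```

Emit:
{"name": "arm_command", "arguments": {"translation": [[0,0,0.33],[0,0,0.66],[0,0,1.0],[0,0,1.32],[0,0,1.5]], "turn": [0,0,0,0,0], "hand": [1,1,1,1,1]}}

```text
clock: 39.17
eef_pos: [0.5599, 0.108, 0.1814]
tool_rot: [0.722, 0.692, -0.0, -0.0]
ft_force: [-0.1, -4.0, 1.4]
grip_width: 0.0185
```

Emit:
{"name": "arm_command", "arguments": {"translation": [[0.08,0,-0.3],[0.15,0,-0.66],[0.15,0,-1.0],[0.15,0,-1.3],[0.15,0,-1.62]], "turn": [0,0,0,0,0], "hand": [1,1,1,1,1]}}

```text
clock: 39.58
eef_pos: [0.56, 0.1096, 0.1984]
tool_rot: [0.722, 0.692, -0.0, -0.0]
ft_force: [0.0, -3.3, -3.0]
grip_width: 0.0184
```

Emit:
{"name": "arm_command", "arguments": {"translation": [[0,0,-0.33],[0,0,-0.66],[0,0,-1.0],[0,0,-1.3],[0,0,-1.62]], "turn": [0,0,0,0,0], "hand": [1,1,1,1,1]}}

```text
clock: 40.0
eef_pos: [0.5602, 0.1095, 0.2148]
tool_rot: [0.722, 0.692, 0.0, 0.0]
ft_force: [0.5, -3.6, -3.7]
grip_width: 0.0184
```

Emit:
{"name": "arm_command", "arguments": {"translation": [[0,0,-0.33],[0,0,-0.66],[0,0,-1.0],[0,0,-1.3],[0,0,-1.62]], "turn": [0,0,0,0,0], "hand": [1,1,1,1,1]}}

```text
clock: 40.42
eef_pos: [0.5602, 0.1096, 0.2309]
tool_rot: [0.722, 0.692, 0.0, 0.0]
ft_force: [-0.8, -3.6, -2.8]
grip_width: 0.0187
```

Emit:
{"name": "arm_command", "arguments": {"translation": [[0,0,-0.33],[0,0,-0.66],[0,0,-1.0],[0,0,-1.3],[0,0,-1.6]], "turn": [0,0,0,0,0], "hand": [1,1,1,1,1]}}

```text
clock: 40.83
eef_pos: [0.5602, 0.1096, 0.2469]
tool_rot: [0.722, 0.692, 0.0, 0.0]
ft_force: [-0.2, -3.9, -2.9]
grip_width: 0.0186
```

```bash
python3 -c "
from h import *
tipnow()"
```

```text
tip drum x,y,z mm [39.9 -0.7 81.9]
```

Emit:
{"name": "arm_command", "arguments": {"translation": [[-0.08,0,0.3],[-0.15,0,0.66],[-0.15,0,1.0],[-0.15,0,1.32],[-0.15,0,1.65]], "turn": [0,0,0,0,0], "hand": [1,1,1,1,1]}}

```text
clock: 41.25
eef_pos: [0.5603, 0.108, 0.2299]
tool_rot: [0.722, 0.692, 0.0, 0.0]
ft_force: [-0.5, -4.3, 1.3]
grip_width: 0.0189
```

Emit:
{"name": "arm_command", "arguments": {"translation": [[0,0,0.33],[0,0,0.66],[0,0,1.0],[0,0,1.32],[0,0,1.65]], "turn": [0,0,0,0,0], "hand": [1,1,1,1,1]}}

```text
clock: 41.67
eef_pos: [0.56, 0.1081, 0.2132]
tool_rot: [0.722, 0.692, -0.0, -0.0]
ft_force: [0.3, -4.0, 1.7]
grip_width: 0.0188
```

Emit:
{"name": "arm_command", "arguments": {"translation": [[0,0,0.33],[0,0,0.66],[0,0,1.0],[0,0,1.32],[0,0,1.65]], "turn": [0,0,0,0,0], "hand": [1,1,1,1,1]}}

```text
clock: 42.08
eef_pos: [0.5601, 0.1081, 0.1968]
tool_rot: [0.722, 0.692, -0.0, -0.0]
ft_force: [0.1, -4.5, 2.3]
grip_width: 0.0183
```

Emit:
{"name": "arm_command", "arguments": {"translation": [[0,0,0.33],[0,0,0.66],[0,0,1.0],[0,0,1.32],[0,0,1.55]], "turn": [0,0,0,0,0], "hand": [1,1,1,1,1]}}

```text
clock: 42.5
eef_pos: [0.56, 0.108, 0.1811]
tool_rot: [0.722, 0.692, -0.0, -0.0]
ft_force: [-0.6, -5.0, 2.7]
grip_width: 0.0188
```

```bash
python3 -c "
from h import *
tipnow();go(tcp_for(.0187,.074),AZ)"
```

```text
tip drum x,y,z mm [38.4 -0.9 16.1]
t 42.5 tcp [0.56   0.108  0.1811] az 87.5 tilt [-0. -0. -1.] F [-0.59 -5.05  2.68] | move cm [-1.97  0.07 -5.79]  turn 0.001
```

Scrubbing is done: three full up-and-down cycles over the whole span, plus the earlier shorter ones. Now withdraw along the insertion path.

Emit:
{"name": "arm_command", "arguments": {"translation": [[-0.5,0,0],[-1.2,0,-1.5],[-1.6,0.05,-3.0],[-2.0,0.05,-4.5],[-2.0,0.05,-5.8]], "turn": [0,0,0,0,0], "hand": [1,1,1,1,1]}}

```text
clock: 42.92
eef_pos: [0.5597, 0.0887, 0.2403]
tool_rot: [0.722, 0.692, 0.001, -0.001]
ft_force: [0.6, 0.2, -0.8]
grip_width: 0.0185
```

```bash
python3 -c "
from h import *
force(4);tipnow();go(tcp_for(.0187-.0436,.172),AZ)"
```

```text
F drumx -0.07 y 0.30 z -0.99  sd 0.34 n 4
tip drum x,y,z mm [19.5 -0.3 74.4]
t 43.12 tcp [0.5597 0.0888 0.2393] az 87.6 tilt [ 0.     0.002 -1.   ] F [-0.45  0.06 -2.48] | move cm [-4.39  0.01 -9.78]  turn 0.001
```

Emit:
{"name": "arm_command", "arguments": {"translation": [[-0.45,0,-1.0],[-0.9,0,-2.0],[-1.35,0,-3.0],[-1.8,0,-4.0],[-2.25,0,-5.0]], "turn": [0,0,0,0,0], "hand": [1,1,1,1,1]}}

```text
clock: 43.53
eef_pos: [0.5589, 0.065, 0.291]
tool_rot: [0.722, 0.692, 0.0, 0.0]
ft_force: [0.1, 0.2, -0.4]
grip_width: 0.0188
```

Emit:
{"name": "arm_command", "arguments": {"translation": [[-0.45,0,-1.0],[-0.9,0,-2.0],[-1.35,0,-3.0],[-1.8,0,-4.0],[-2.25,0,-5.5]], "turn": [0,0,0,0,0], "hand": [1,1,1,1,1]}}

```text
clock: 43.95
eef_pos: [0.5574, 0.0425, 0.3448]
tool_rot: [0.722, 0.692, -0.001, -0.001]
ft_force: [0.4, 0.1, -1.7]
grip_width: 0.0186
```

```bash
python3 - <<'E'
from meas import *
tipnow(); go((.55,0,.35),38)
brush()
o=get_obs();M=R.from_quat(o['tool_rot']).as_matrix(); i=camera_info('scene'); im=cv2.imread('pics/m_scene.png')
q=proj(i,np.array([o['eef_pos']+M@(TIP+s*np.array([-np.sin(.419),0,-np.cos(.419)])) for s in (0,.04)])); print(q)
s=q[0].astype(int); im=cv2.resize(im[s[0]-90:s[0]+90,s[1]-90:s[1]+90],(540,540))
for k in q: cv2.circle(im,(int((k[1]-s[1]+90)*3),int((k[0]-s[0]+90)*3)),2,(0,0,255),-1)
cv2.imwrite('pics/v8.png',im)
E
```

```text
tip drum x,y,z mm [-27.2  -0.8 179.8]
t 43.95 tcp [0.5574 0.0425 0.3448] az 87.5 tilt [-0.002 -0.    -1.   ] F [ 0.39  0.08 -1.72] | move cm [-4.28 -0.55 -0.52]  turn 0.864
scene 101 [ 0.0713 -0.0048  0.1508] [[0.061, -0.015, 0.135], [0.083, 0.006, 0.168]]
top 0  
wrist 1198 [ 0.0685 -0.004   0.1599] [[0.044, -0.027, 0.131], [0.125, 0.015, 0.227]]
[[203.02780377 198.16953869]
 [186.77669507 201.19005966]]
```

View pics/v8.png

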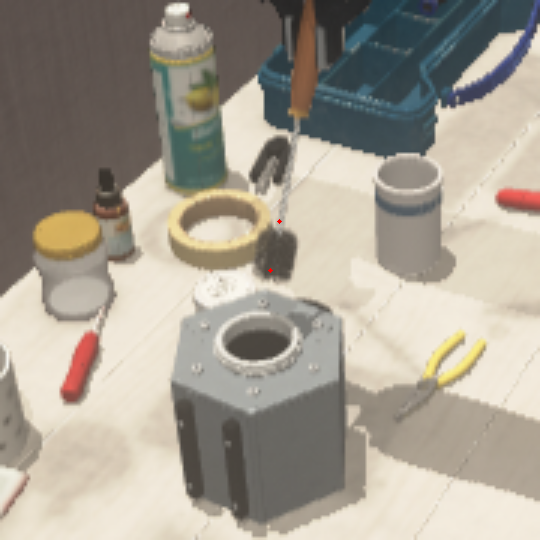

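Picture 8: brush out with its tilt unchanged, drum in place and pot standing. Back to the pot.

```bash
python3 - <<'E'
from h import *
go((.5263,-.191,.345),38.3)
for n in ['scene']:
    p,d,i=snap(n); W=cloud(i,d); hsv=cv2.cvtColor(p,cv2.COLOR_RGB2HSV); z=W[...,2]
    m=(d>0)&near(W,(.578,-.15),.06)&(z>.095)&(z<.108)&(hsv[...,1]<60); print(m.sum(),circ(W[m]))
    m=(d>0)&near(W,(.5594,.1457),.1)&(z>.1305)&(z<.145); print('lip',m.sum(),circ(W[m]))
E
```

```text
t 44.1 tcp [0.5585 0.0427 0.3461] az 87.5 tilt [ 0.003  0.    -1.   ] F [-0.28 -0.19 -1.74] | move cm [-23.49  -2.19   0.09]  turn 0.859
141 (array([ 0.57825477, -0.14967423]), np.float64(0.030937608121087538))
lip 174 (array([0.55928581, 0.14602313]), np.float64(0.02989878167327131))
```

Pot and drum have not moved (both within 0.7 mm of the first measurement).

Emit:
{"name": "arm_command", "arguments": {"translation": [[-23.5,-2.2,0],[-23.5,-2.2,0],[-23.5,-2.2,0],[-23.5,-2.2,0],[-23.5,-2.2,0]], "turn": [0.12,0.24,0.36,0.48,0.6], "hand": [1,1,1,1,1]}}

```text
clock: 44.57
eef_pos: [0.5286, -0.1644, 0.3434]
tool_rot: [0.895, 0.445, -0.001, -0.001]
ft_force: [0.6, 0.0, -0.1]
grip_width: 0.0185
```

```bash
python3 -c "
from h import *
go((.5263,-.191,.345),38.3)"
```

```text
t 44.57 tcp [ 0.5286 -0.1644  0.3434] az 52.9 tilt [-0.002  0.001 -1.   ] F [ 0.59  0.03 -0.1 ] | move cm [-2.26  1.42 -0.16]  turn 0.255
```

Emit:
{"name": "arm_command", "arguments": {"translation": [[-2.3,1.4,0],[-2.3,1.4,0],[-2.3,1.4,0],[-2.3,1.4,0]], "turn": [0.12,0.24,0.25,0.25], "hand": [1,1,1,1]}}

```text
clock: 44.9
eef_pos: [0.5265, -0.19, 0.3435]
tool_rot: [0.943, 0.333, -0.001, -0.001]
ft_force: [-0.1, -0.3, -1.0]
grip_width: 0.0189
```

```bash
python3 - <<'E'
from meas import *
go((.5268,-.191,.345),38.3); brush()
o=get_obs();M=R.from_quat(o['tool_rot']).as_matrix();w=o['eef_pos']+M@TIP; a=M[:2,0]; print('tip',w,'tip wrt pot along lean',(w[:2]-[.578,-.1497])@a,'across',(w[:2]-[.578,-.1497])@M[:2,1])
i=camera_info('wrist'); im=cv2.imread('pics/m_wrist.png')
for q in proj(i,np.array([[.578+.027*np.cos(t),-.1497+.027*np.sin(t),.102] for t in np.linspace(0,6.28,25)])): cv2.circle(im,(int(q[1]),int(q[0])),1,(0,255,0),-1)
im2=cv2.imread('pics/m_scene.png')[80:230,180:330]
cv2.imwrite('pics/v9.png',np.hstack([im[:,100:450],cv2.resize(im2,(384,384))]))
E
```

```text
t 44.9 tcp [ 0.5265 -0.19    0.3435] az 39.0 tilt [-0.002  0.001 -1.   ] F [-0.13 -0.29 -0.96] | move cm [-0.04  0.1  -0.15]  turn 0.011
scene 111 [ 0.0686 -0.0046  0.1483] [[0.054, -0.015, 0.133], [0.085, 0.006, 0.168]]
top 133 [ 0.0662 -0.003   0.1422] [[0.051, -0.015, 0.117], [0.083, 0.012, 0.165]]
wrist 935 [ 0.0671 -0.0007  0.1425] [[0.051, -0.015, 0.131], [0.083, 0.014, 0.163]]
tip [ 0.58402577 -0.13866338  0.17926103] tip wrt pot along lean 0.011632166790735865 across -0.004775922855728021
```

View pics/v9.png

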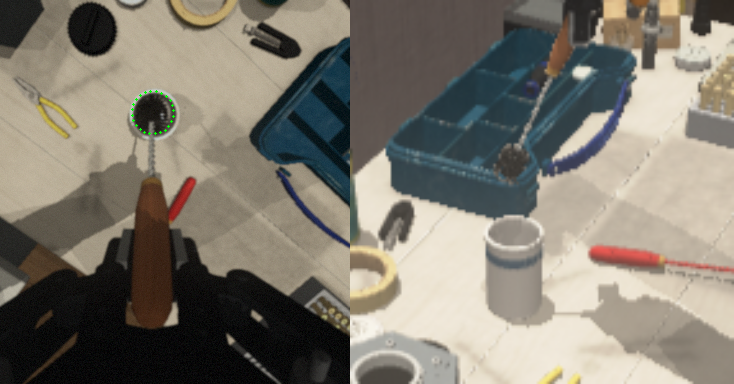

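Picture 9 shows the head centred over the pot mouth (about 115,153 left panel), with the projected rim matching. Lowering, easing the tip slightly back from the far wall first.

Emit:
{"name": "arm_command", "arguments": {"translation": [[-0.2,0.25,1.5],[-0.3,0.25,3.5],[-0.3,0.25,5.5],[-0.3,0.25,7.5],[-0.3,0.25,9.0]], "turn": [0.011,0.011,0.011,0.011,0.011], "hand": [1,1,1,1,1]}}

```text
clock: 45.47
eef_pos: [0.5258, -0.1924, 0.2529]
tool_rot: [0.944, 0.329, -0.001, -0.001]
ft_force: [-0.2, 0.2, -0.6]
grip_width: 0.0189
```

```bash
python3 -c "
from h import *
force(4);go((.5302,-.190,.179),38.3)"
```

```text
F drumx 0.12 y -0.24 z -1.17  sd 0.47 n 4
t 45.67 tcp [ 0.5263 -0.193   0.255 ] az 38.3 tilt [-0.  0. -1.] F [ 0.21 -0.66 -0.18] | move cm [0.49 0.   7.6 ]  turn 0.001
```

Emit:
{"name": "arm_command", "arguments": {"translation": [[0.0,0,1.5],[0.1,0,3.0],[0.25,0,4.5],[0.4,0,6.0],[0.5,0,7.0]], "turn": [0,0,0,0,0], "hand": [1,1,1,1,1]}}

```text
clock: 46.08
eef_pos: [0.5308, -0.1906, 0.185]
tool_rot: [0.945, 0.328, 0.001, 0.001]
ft_force: [0.0, 0.3, -2.1]
grip_width: 0.0188
```

```bash
python3 -c "
from h import *
force(4);go((.5302,-.190,.179),38.3)"
```

```text
F drumx -0.35 y -0.08 z -1.39  sd 0.63 n 4
t 46.28 tcp [ 0.5307 -0.1909  0.1858] az 38.2 tilt [ 0.001 -0.001 -1.   ] F [ 0.34 -0.33 -1.47] | move cm [ 0.01 -0.1   0.67]  turn -0.001
```

Emit:
{"name": "arm_command", "arguments": {"translation": [[0,0,0.3],[0,0,0.6],[0,0,0.7],[0,0,0.7]], "turn": [0,0,0,0], "hand": [1,1,1,1]}}

```text
clock: 46.62
eef_pos: [0.5306, -0.1909, 0.1782]
tool_rot: [0.945, 0.327, 0.001, 0.0]
ft_force: [1.1, 1.2, 0.0]
grip_width: 0.0185
```

```bash
python3 -c "
from h import *
force(4);go((.5302,-.190,.178),38.3)"
```

```text
F drumx 0.58 y 1.17 z 0.37  sd 0.30 n 4
t 46.82 tcp [ 0.5305 -0.1909  0.1781] az 38.2 tilt [ 0.001 -0.    -1.   ] F [1.78 0.42 0.72] | move cm [ 0.03 -0.09  0.01]  turn -0.002
```

The tip just rests on the pot floor (z went from −1.2 to +0.4 N). Releasing.

Emit:
{"name": "arm_command", "arguments": {"translation": [[0,0,0],[0,0,0],[0,0,0],[0,0,0],[0,0,0]], "turn": [0,0,0,0,0], "hand": [0.6,0.5,0.3,0,0]}}

```text
clock: 47.23
eef_pos: [0.5299, -0.1909, 0.1775]
tool_rot: [0.945, 0.327, -0.0, -0.0]
ft_force: [0.1, 0.4, -0.7]
grip_width: 0.0771
```

Emit:
{"name": "arm_command", "arguments": {"translation": [[0,0,0],[0,0,0],[0,0,-2],[0,0,-5],[0,0,-9]], "turn": [0,0,0,0,0], "hand": [0,0,0,0,0]}}

```text
clock: 47.65
eef_pos: [0.5282, -0.1902, 0.2655]
tool_rot: [0.945, 0.327, -0.003, -0.002]
ft_force: [0.9, 0.2, 0.5]
grip_width: 0.0854
```

Emit:
{"name": "arm_command", "arguments": {"translation": [[0,0,-4],[-3,0,-6],[-7,0,-6],[-10,0,-6],[-12,0,-6]], "turn": [0,0,0,0,0], "hand": [0,0,0,0,0]}}

```text
clock: 48.07
eef_pos: [0.4339, -0.2664, 0.3286]
tool_rot: [0.945, 0.327, 0.0, 0.001]
ft_force: [1.1, 0.2, 0.0]
grip_width: 0.0854
```

```bash
python3 - <<'E'
from h import *
o=get_obs(); print(o['clock'],o['eef_pos'],o['grip_width'],o['ft_force'])
p,d,i=snap('scene','s10.png'); W=cloud(i,d); hsv=cv2.cvtColor(p,cv2.COLOR_RGB2HSV); z=W[...,2]
m=(d>0)&near(W,(.53,-.18),.06)&(z>.115)&(z<.23)&(hsv[...,1]>90)&(hsv[...,0]<22); Q=W[m]
if len(Q)>9:
    c=Q.mean(0);v=np.linalg.svd(Q-c)[2][0];v*=np.sign(v[2]);print('handle',c,'tilt',np.degrees(np.arccos(v[2])),Q[:,2].max())
m=(d>0)&near(W,(.578,-.15),.06)&(z>.095)&(z<.108)&(hsv[...,1]<60); print('pot',circ(W[m]))
m=(d>0)&near(W,(.5594,.1457),.1)&(z>.1305)&(z<.145); print('lip',circ(W[m]))
cv2.imwrite('pics/v10.png',cv2.resize(cv2.imread('pics/s10.png')[100:320,120:400],(760,597)))
E
```

```text
48.0667 [ 0.43394804 -0.26639171  0.32861946] 0.08538380689724737 [1.07057051 0.2191954  0.04624509]
handle [ 0.53484341 -0.17940427  0.17604817] tilt 22.669273256206278 0.2147911686925298
pot (array([ 0.5785854 , -0.14911617]), np.float64(0.030642448552308278))
lip (array([0.55931358, 0.14589303]), np.float64(0.029934798117875427))
```

View pics/v10.png

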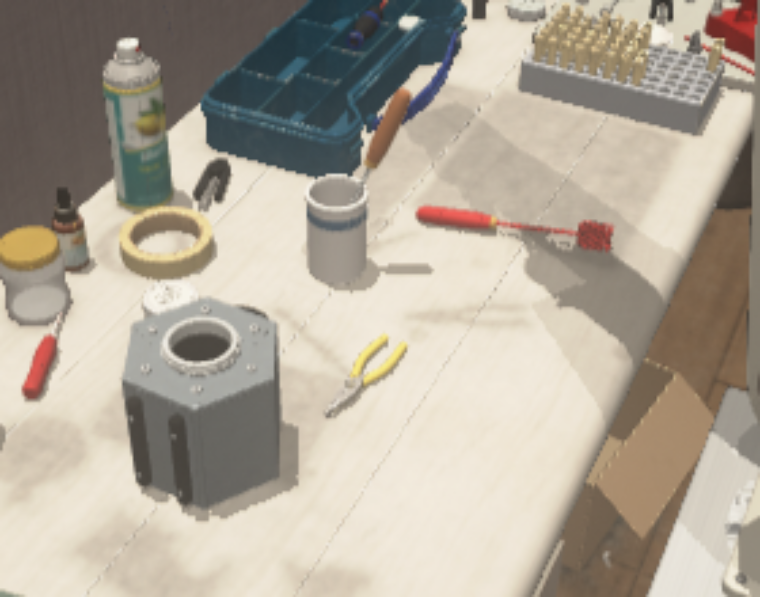

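Picture 10: the brush is back in the pot, leaning 22.7°. Drum, pot, pliers and the red look-alike are where they were, and the arm is clear.

```bash
python3 -c "
from h import *
job_done(); print(get_obs()['clock'])"
```

```text
the job is handed in; nothing more can be done
the job is handed in; nothing more can be done
```

The pad is scrubbed, the brush is back in its pot, and I handed the job in at about 48 s of the 72 s allowed. I took the brown-handled brush at its own 24° lean, put it through the mouth and felt the pad about 50 mm from the drum's axis, roughly 7 mm off the wall.

**Scrubbing:** After some shorter strokes I made three full up-and-down strokes, from just above the floor to where I felt the shoulder. The earlier ones had stopped about 10 mm short of it.

**Last checks:**
- The brush stands bristles down in the pot, leaning 22.7°.
- The drum and pot are within 1 mm of where they started.
- The pliers look undisturbed. The lid is mostly hidden behind the drum in the last picture, so it was not clearly checked.
- The gripper is open and clear of everything.

**Force, not always at 3 to 4 N:**
- Readings while moving were mostly 3 to 4.5 N, with noise of about 0.5 N.
- The first up strokes were light, about 1.4 to 3 N, and so was the first full-height one, at 2 to 3 N.
- The force sagged to about 1.6 N at one pause at the bottom.
- One early touch of the floor briefly read 6.5 N sideways and 8 N upward. Single readings on the way to setting the pressure and on the down strokes reached 5 to 5.7 N.

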